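# Set out the crochet hook display on a yarn shop counter

### The arm

A 6-joint arm with a two-finger parallel gripper is mounted at the origin on the work surface. World frame = base frame: x ahead of the robot, y to its left, z up, the work surface at z = 0. Lengths are in m, angles in rad, forces in N, time in s.
With the tool pointing down it reaches from about 0.35 to 0.975 m from the base axis. Payload 4.9 kg.
Tool frame: the origin (TCP) lies at the very end of the fingers, on their centre line; the grasp point (between the pads) lies 19 mm behind it; z points along the fingers, y is the line along which they close (so a half turn about z gives the same grasp; the last joint's range is limited). The gripper opens to 85 mm and grips with 20 to 120 N. Pads are 22 mm wide; open, the fingers measure 114 mm over their backs; the gripper's body (76 mm by 85 mm) begins 54 mm behind the grasp point. The pads swing forward as they close: fully open they stand 13 mm farther back than shut.
Start: joints at [1.197, 0.053, 1.613, -0, 1.476, -0.119], TCP at [0.158, 0.605, 0.231] pointing down, gripper open.
Joint ranges: [-3.01, 3.01], [-1.01, 2.22], [0.06, 2.58], [-1.02, 4.17], [0.09, 2.62], [-3.14, 3.14]. Speed limits (rad/s): [2.57, 2.57, 3.14, 3.14, 3.14, 3.14].

### API

Orientations are given as a unit quaternion [w, x, y, z].
In Python, from plant import manip gives the robot as it stands.
- The arm moves only by the tool send_rows, never from a script. Its argument "increments" is a list of rows, each an object of numbers: "claw": the closure, from -1 (fully open) to 1 (shut); "dx", "dy", "dz": the shift along the tool's x, y, z in units of 0.5 m (1.0 is 0.5 m); "yaw": the turn about the tool's z in units of 1.5 rad (1.0 is 1.5 rad). A call has 1 to 20 rows; each row is the pose to reach, as a shift and turn from the pose commanded when the call began, along the tool's axes at that moment; what a row does not reach only later rows make up. A row lasts 1/8 s, in which the tool goes at most 62.5 mm and 10.7 degrees, less where a joint would pass 70% of its speed; a pose out of reach is approached as far as the arm can. A call with a number of a shift or a turn outside -1 to 1 is refused whole. A call with a gripper value outside its range is refused whole. The fingers move at their own pace and stop on an object; the grip force is fixed at half the most. Time passes only in rows, so rows that repeat a pose let the fingers close. It gives the time, the measured TCP pose, the force, the opening and the grip force at its end, in the units of the state.
- manip.state(): the state, without advancing time (a new reading comes with each control period).
- manip.grab_frame(name): name is "side" or "top"; returns the picture (384x512x3 uint8, red, green, blue); there is no depth.
- manip.camera_params(name): a dict with "camera_matrix" (3x3 intrinsics, pixels), "extrinsics" (4x4, takes a point from world to camera coordinates). Camera axes: x right, y down, z forward; pixel columns grow to the right and rows downward; lengths in m; the calibration is good to about 2 mm. A picture is of the moment at which its call begins. camera_params takes no time and is no camera call.
- manip.job_done(): hands the job in; it is judged then, once.
The state is a dict: "time": time; "joint_pos": joint angles; "joint_vel": joint speeds; "joint_efforts": joint torques, N m; "tool_pos": TCP position; "tool_rot": TCP orientation; "contact_force": force on the tool from outside, world axes, zero at the start; "ft_torque": the same for the moment, N m; "gripper_width": opening from 0.0 (shut) to 1.0 (fully open); "grasp_force": force on a finger pad.
Only numpy, scipy, OpenCV 4.12 (cv2) and the standard library are available. Lean on these libraries where they do the work, as an engineer would, in place of code of your own. Each camera call takes 0.05 s, during which the arm holds its last target. There are 200 camera calls.

### The job

Set out the hook display: first put the empty white bobbin from the round plinth into the grey returns tray and stand the blue cup in the middle of the plinth in its place, then pick every red-handled crochet hook out of the mixed bin and stand it in the cup, handle end down. Lay the wooden gauge straight and centred on the sloped stand, its long side running up the slope and a short edge at the ledge; this may be done at any time. Leave the other hooks and the stitch counters in the bin and everything else on the counter where it is.

Things in the scene. Friction and masses are not known exactly. Their poses are not given: they have to be found in the camera images.
- bin: fixed shallow wooden bin, 200 (x) by 356 (y) by 40 mm high, walls and floor 5 mm thick; holds the mixed hooks, which lie roughly along its x, butts to its -x side (towards the robot), about 54 mm apart side by side. Origin under its centre, z up
- red1: jumbo crochet hook with a red handle, lying in the bin. Handle: square bar 90 long, 16 x 16 mm; then a bare aluminium shaft 12 mm across up to the round tip; 150 mm in all, 50 g. Origin: centre of the handle's butt end (on the long axis); x runs along the hook from butt to tip. From two to four red hooks are present (absent ones have no pose)
- red2: jumbo crochet hook with a red handle, lying in the bin. Handle: square bar 90 long, 16 x 16 mm; then a bare aluminium shaft 12 mm across up to the round tip; 150 mm in all, 50 g. Origin: centre of the handle's butt end (on the long axis); x runs along the hook from butt to tip. From two to four red hooks are present (absent ones have no pose)
- red3: jumbo crochet hook with a red handle, lying in the bin. Handle: square bar 90 long, 16 x 16 mm; then a bare aluminium shaft 12 mm across up to the round tip; 150 mm in all, 50 g. Origin: centre of the handle's butt end (on the long axis); x runs along the hook from butt to tip. From two to four red hooks are present (absent ones have no pose)
- red4: jumbo crochet hook with a red handle, lying in the bin. Handle: square bar 90 long, 16 x 16 mm; then a bare aluminium shaft 12 mm across up to the round tip; 150 mm in all, 50 g. Origin: centre of the handle's butt end (on the long axis); x runs along the hook from butt to tip. From two to four red hooks are present (absent ones have no pose)
- blue: jumbo crochet hook with a blue handle, lying in the bin. Handle: square bar 90 long, 16 x 16 mm; then a bare aluminium shaft 12 mm across up to the round tip; 150 mm in all, 50 g. Origin: centre of the handle's butt end (on the long axis); x runs along the hook from butt to tip. Not wanted: stays in the bin
- yellow: jumbo crochet hook with a yellow handle, lying in the bin. Handle: square bar 90 long, 16 x 16 mm; then a bare aluminium shaft 12 mm across up to the round tip; 150 mm in all, 50 g. Origin: centre of the handle's butt end (on the long axis); x runs along the hook from butt to tip. Not wanted: stays in the bin
- counter1: green, round disc, a stitch counter 20 mm across and 12 mm high, loose in the bin beside the hook shafts; leave it in the bin. Origin under its centre
- counter2: white, round disc, a stitch counter 20 mm across and 12 mm high, loose in the bin beside the hook shafts; leave it in the bin. Origin under its centre
- counter3: black, round disc, a stitch counter 20 mm across and 12 mm high, loose in the bin beside the hook shafts; leave it in the bin. Origin under its centre
- plinth: fixed round wooden plinth, 110 mm across and 40 mm high; the bobbin stands on it at the start. Origin under its centre
- plinth_top (a point): centre of the plinth's top face
- bobbin: empty white bobbin standing on the plinth: flange 52 mm across and 6 mm thick at the foot, barrel 36 mm across, 100 mm high in all, 60 g. Origin under its foot's centre, z along its axis
- cup: blue open-topped square-cornered ceramic cup standing on the counter, 68 (x) by 80 (y) by 95 mm high, walls and floor 4 mm thick, 0.4 kg. Origin under its centre, z up
- tray: fixed grey returns tray, open on top, 120 (x) by 140 (y) by 30 mm high, walls and floor 5 mm thick. Origin under its centre
- stand: fixed plywood display stand, 160 mm wide (y); its sloped face is 130 mm long, rises 24 degrees (0.42 rad) from its -x side to its +x side, lower edge about 28 mm and upper edge about 80 mm above the counter, with a ledge standing 12 mm proud along the lower edge. Origin on the counter under its middle
- seat (a point): point on the sloped face of the stand, midway across, 52 mm up the slope from the ledge: where the middle of the gauge's underside lies when its short lower edge is 2 mm above the ledge
- gauge: dark wooden needle gauge, flat plate with pale holes, 100 (x) by 56 (y) by 12 mm thick, 70 g, lying flat on the counter. Origin at the centre of its underside, z up
- tin: round brass tin, 44 mm across, 22 mm high; a bystander, leave it where it is. Origin under its centre
- cone_lilac: cone of lilac yarn, 100 mm across, 150 mm high; a bystander, leave it where it is. Origin under its centre
- cone_mustard: cone of mustard yarn, same size; a bystander, leave it where it is. Origin under its centre
- cone_pink: cone of pink yarn, same size; a bystander, leave it where it is. Origin under its centre
- button_jar: glass jar with white lid, 70 mm across, 100 mm high; a bystander, leave it where it is. Origin under its centre
Things that resemble listed ones, but are neither listed nor needed, are in the scene too. Several things have the shape of the gauge; the one meant has the colours described above.

How it is judged:
By the outcome, as a careful person would: the job done as asked, in the order asked, and still so for the second after the job is handed in, with the robot touching nothing.
Of red1, red2, red3, red4 only 2 to 4 are there at a start; the rules pass over those that are not, and their reading is None.
At some moment in a run one of gauge may be knocked a few centimetres aside while the robot is not near it.
It also fails if it takes over 210 s, if anything falls off the work surface, if the arm or the gripper's body presses on something with over 40 N, if the wrist force passes 120 N, or if a joint passes its speed limit or range.

## Working session

There is one attempt and no reset: what is moved stays moved. The work goes in short steps, Python scripts to look and compute and a tool call to move; the robot and the scene stay as the last step left them, time stands still between calls to the robot, and variables do not carry over. Pictures are saved under pics/ and viewed, at most 14 in all, crops included, and the job is handed in when it is done.

Besides the shell and the picture viewer there is one more tool, called after "Emit:" as name([rows], argument=value, ...), one row to a line, values as JSON. send_rows: Moves the arm, as the interface text tells. Shifts and turns lie within -1 to 1; 1 stands for 0.5 m of shift or 1.5 rad of turn. Its arguments: {"type":"object","properties":{"increments":{"type":"array","items":{"type":"object","properties":{"claw":{"type":"number"},"dx":{"type":"number"},"dy":{"type":"number"},"dz":{"type":"number"},"yaw":{"type":"number"}}}}},"required":["increments"]}

```bash
ls; mkdir -p pics; python3 - <<'E'
from plant import manip
import cv2,numpy as np
for n in("side","top"):
    f=manip.grab_frame(n); cv2.imwrite(f"pics/{n}0.png",cv2.resize(f[:,:,::-1],(800,600),interpolation=cv2.INTER_CUBIC)); np.save(f"pics/{n}0.npy",f)
    p=manip.camera_params(n); print(n,np.round(p["camera_matrix"],1).tolist(),np.round(p["extrinsics"],3).tolist())
s=manip.state(); print({k:np.round(v,3).tolist() for k,v in s.items()})
E
```

```text
pics
side [[442.7, 0.0, 253.5], [0.0, 442.7, 190.4], [0.0, 0.0, 1.0]] [[0.944, -0.33, -0.011, -0.526], [-0.233, -0.642, -0.73, 0.172], [0.234, 0.692, -0.683, 1.233], [0.0, 0.0, 0.0, 1.0]]
top [[465.8, 0.0, 257.2], [0.0, 465.8, 189.9], [0.0, 0.0, 1.0]] [[-0.026, -1.0, -0.007, 0.012], [-0.993, 0.027, -0.116, 0.548], [0.116, 0.004, -0.993, 1.083], [0.0, 0.0, 0.0, 1.0]]
{'time': 0.1, 'joint_pos': [1.197, 0.053, 1.614, 0.0, 1.476, -0.119], 'joint_vel': [0.001, -0.002, -0.003, 0.0, -0.0, -0.0], 'joint_efforts': [0.001, -39.49, -37.137, -0.0, 0.004, -0.0], 'tool_pos': [0.157, 0.604, 0.23], 'tool_rot': [-0.0, 0.127, 0.992, -0.001], 'contact_force': [-0.141, -0.481, -0.598], 'ft_torque': [0.007, -0.038, 0.008], 'grasp_force': 0.0, 'gripper_width': 0.999}
```

View pics/side0.png

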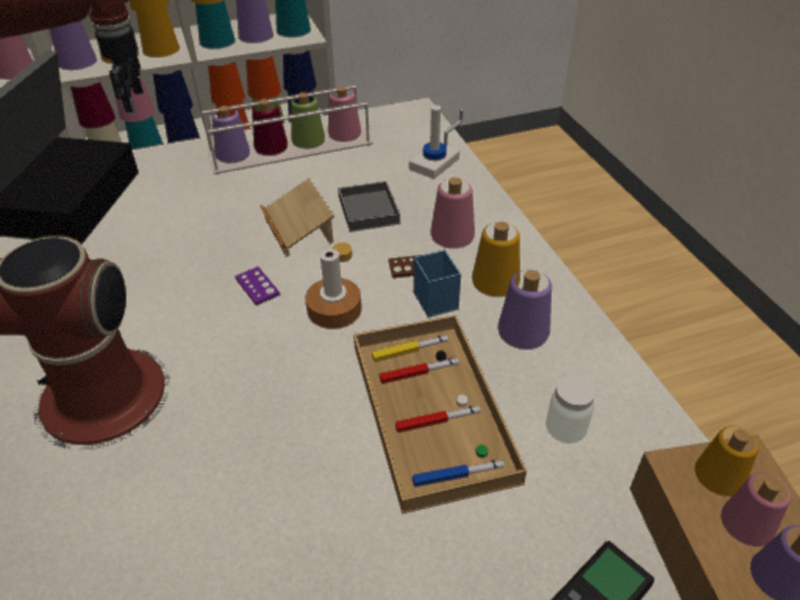

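View pics/top0.png

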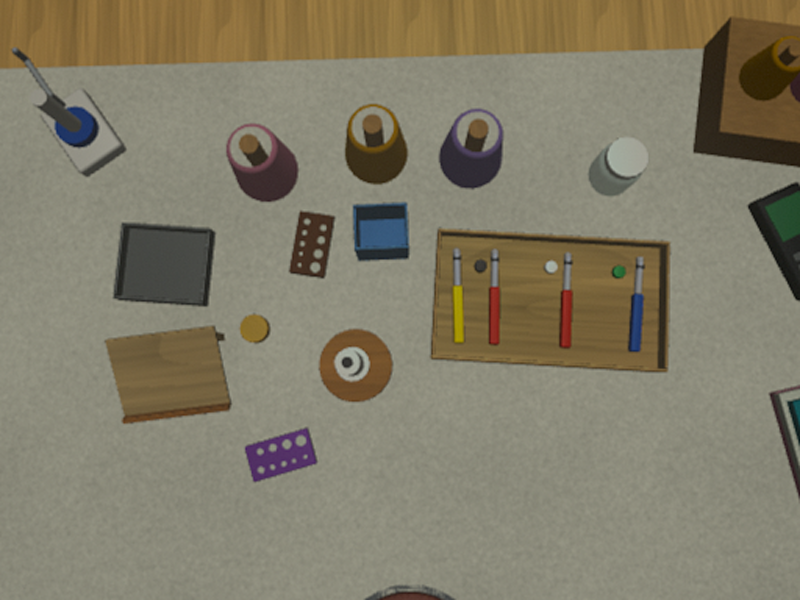

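The top view shows the tray (165,265), stand (170,373), brown gauge (312,244), cup (381,232), plinth with bobbin (356,365) and bin (551,300). There are two red hooks at columns 494 and 566. The purple plate at (281,455) is a decoy.

```bash
cat > h.py <<'E'
from plant import manip
import cv2,numpy as np
from scipy.spatial.transform import Rotation as Ro
C={n:manip.camera_params(n) for n in("side","top")}
def K(n):
    p=C[n];return np.array(p["camera_matrix"]),np.array(p["extrinsics"])
def ray(n,uv):
    k,E=K(n);d=E[:3,:3].T@np.linalg.solve(k,[uv[0],uv[1],1.]);return -E[:3,:3].T@E[:3,3],d
def at(n,uv,z):
    o,d=ray(n,uv);return o+d*(z-o[2])/d[2]
def tri(us,ut):
    a,d=ray("side",us);b,e=ray("top",ut)
    t=np.linalg.lstsq(np.c_[d,-e],b-a,rcond=None)[0];p,q=a+d*t[0],b+e*t[1]
    return (p+q)/2,np.linalg.norm(p-q)
def px(n,P):
    k,E=K(n);c=k@(E[:3,:3]@np.asarray(P,float)+E[:3,3]);return c[:2]/c[2]
def blobs(f,lo,hi,amin=25,roi=None):
    m=cv2.inRange(cv2.cvtColor(f,cv2.COLOR_RGB2HSV),np.array(lo),np.array(hi))
    if roi:
        q=np.zeros_like(m);x0,y0,x1,y1=roi;q[y0:y1,x0:x1]=m[y0:y1,x0:x1];m=q
    cs,_=cv2.findContours(m,cv2.RETR_EXTERNAL,cv2.CHAIN_APPROX_NONE)
    return [c[:,0] for c in cs if cv2.contourArea(c)>amin]
def rect(c):
    return cv2.boxPoints(cv2.minAreaRect(c.astype(np.float32)))
def st():
    s=manip.state();R=Ro.from_quat(np.roll(s["tool_rot"],-1)).as_matrix()
    return s,np.array(s["tool_pos"]),R
def go(*ws,yaw=None):
    """rows (dx dy dz in units) for world waypoints"""
    s,p,R=st();print("t",round(s["time"],2),"tcp",p.round(4),"yax",np.round(np.degrees(np.arctan2(R[1,1],R[0,1])),1),"w",round(float(s["gripper_width"]),3))
    if yaw is not None:
        a=np.arctan2(R[1,1],R[0,1]);d=(a-yaw+np.pi/2)%np.pi-np.pi/2;print("yaw unit",round(d/1.5,3))
    for w in ws:print(np.round(R.T@(np.array(w)-p)/.5,4).tolist())
E
python3 - <<'E'
from h import *
t=np.load("pics/top0.npy");s=np.load("pics/side0.npy")
r=np.round
for nm,lo,hi,zt in(("red",(0,170,90),(5,255,255),.013),("blue",(100,120,40),(125,255,255),.013),("yel",(18,150,120),(35,255,255),.013)):
  for n,f in(("top",t),("side",s)):
    for c in blobs(f,lo,hi,30):
        b=rect(c)
        print(nm,n,len(c),r(c.mean(0)),"px",r(b,1).tolist(),"W",[r(at(n,q,zt)[:2],4).tolist() for q in b])
for x,y in((312,244),(300,225),(165,265),(381,232),(356,335),(281,455),(120,240),(170,373),(345,366),(437,300)):
    print((x,y),t[int(y/1.5625),int(x/1.5625)],cv2.cvtColor(t,cv2.COLOR_RGB2HSV)[int(y/1.5625),int(x/1.5625)])
E
```

```text
red top 79 [362. 204.] px [[358.5, 221.0], [360.0, 185.8000030517578], [365.5, 186.10000610351562], [364.0, 221.1999969482422]] W [[0.4679, -0.2452], [0.5532, -0.2532], [0.5523, -0.2664], [0.467, -0.2583]]
red top 78 [316. 202.] px [[313.0, 184.0], [318.0, 184.0], [318.0, 219.0], [313.0, 219.0]] W [[0.5608, -0.1391], [0.5605, -0.1513], [0.4753, -0.1477], [0.4757, -0.1357]]
red side 68 [269. 268.] px [[252.6999969482422, 269.5], [284.3999938964844, 262.5], [285.5, 267.29998779296875], [253.8000030517578, 274.3999938964844]] W [[0.4702, -0.2426], [0.5577, -0.2493], [0.5543, -0.2652], [0.4677, -0.2583]]
red side 64 [258. 237.] px [[242.6999969482422, 238.8000030517578], [272.29998779296875, 231.89999389648438], [273.29998779296875, 236.1999969482422], [243.6999969482422, 243.0]] W [[0.4788, -0.1327], [0.5661, -0.1371], [0.563, -0.1528], [0.4765, -0.1484]]
blue top 79 [407. 206.] px [[402.20001220703125, 223.89999389648438], [404.3999938964844, 187.8000030517578], [410.8999938964844, 188.1999969482422], [408.70001220703125, 224.3000030517578]] W [[0.4581, -0.3498], [0.5453, -0.3607], [0.
[... 2084 characters left out ...]
 162.0], [214.0, 162.0]] W [[0.5025, 0.254], [0.5315, 0.2434], [0.5224, 0.2124], [0.4938, 0.2228]]
yel side 53 [321. 153.] px [[308.70001220703125, 155.60000610351562], [309.0, 148.0], [331.20001220703125, 149.0], [330.8999938964844, 156.60000610351562]] W [[0.8076, 0.145], [0.8264, 0.1834], [0.8964, 0.1517], [0.8763, 0.1141]]
(312, 244) [67 48 35] [ 12 122  67]
(300, 225) [67 48 36] [ 12 118  67]
(165, 265) [71 73 68] [42 17 73]
(381, 232) [ 53  88 123] [105 145 123]
(356, 335) [109  79  44] [ 16 152 109]
(281, 455) [ 83  50 102] [139 130 102]
(120, 240) [112 113 101] [ 33  27 113]
(170, 373) [116  98  63] [ 20 117 116]
(345, 366) [57 55 52] [18 22 57]
(437, 300) [121  97  58] [ 19 133 121]
```

```bash
python3 - <<'E'
import numpy as np,cv2
t=np.load("pics/top0.npy");s=np.load("pics/side0.npy")
a=cv2.resize(t[125:275,60:260,::-1],(800,600),interpolation=cv2.INTER_CUBIC);cv2.imwrite("pics/c1.png",a)
a=cv2.resize(s[110:215,150:300,::-1],(800,560),interpolation=cv2.INTER_CUBIC);cv2.imwrite("pics/c2.png",a)
E
```

```text
(no output)
```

View pics/c1.png

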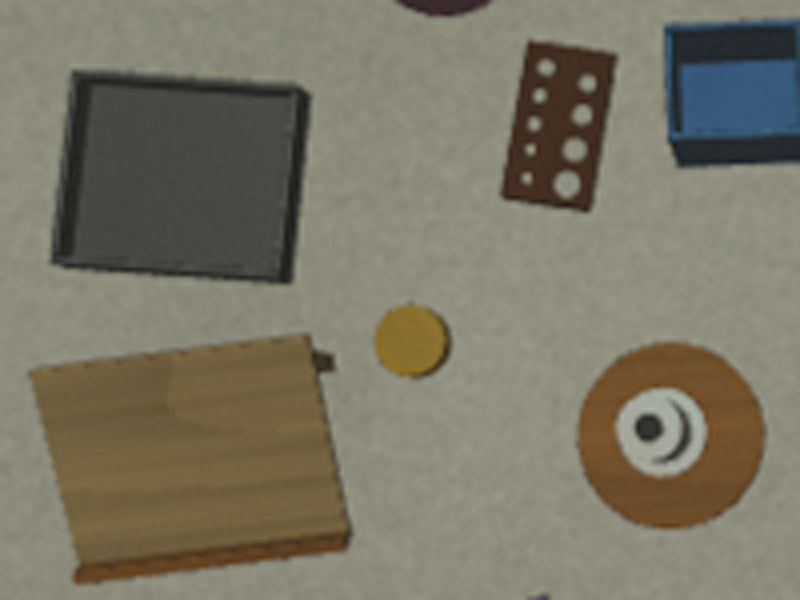

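View pics/c2.png

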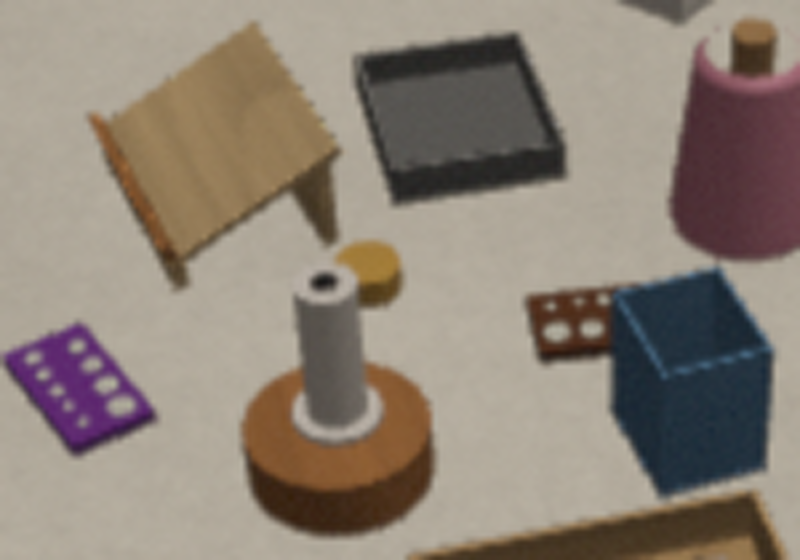

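The top crop shows the tray, tilted slightly, the stand with its ledge at the bottom (80,563)–(350,533), and the dark gauge (560,127). It also shows the plinth centre at (671,435) with the bobbin top at (648,428). The side crop gives the same corners for triangulation.

```bash
python3 - <<'E'
from h import *
a=lambda x,y:(60+x/4-.4,125+y/4-.4)
b=lambda x,y:(150+x/5.333-.4,110+y/5.333-.4)
v=lambda x,y:(x/1.5625-.2,y/1.5625-.2)
r=np.round
def T(n,us,ut):
    p,e=tri(us,ut);print(n,r(p,4),r(e,4));return p
P=[T("tray",b(*x),a(*y)) for x,y in(((518,36),(73,72)),((563,150),(308,90)),((390,175),(290,282)),((356,58),(52,264)))]
print("tray c",r(np.mean(P,0),4))
P=[T("stand",b(*x),a(*y)) for x,y in(((255,22),(30,372)),((338,152),(308,335)),((180,258),(350,533)),((95,115),(80,563)))]
P=[T("cup",b(*x),v(*y)) for x,y in(((718,270),(354,206)),((772,350),(408,204)),((665,375),(407,248)),((612,297),(355,249)))]
print("cup c",r(np.mean(P,0),4))
T("bobtop",b(325,281),a(648,428));print("flange",at("top",a(661,432),.046)); print("plinth",at("top",a(671,435),.04),at("side",b(338,430),.04))
t=np.load("pics/top0.npy")
T("gaugecorner",b(528,297),a(502,198))
for lo,hi,z,roi in(((3,80,45),(15,200,85),.012,(170,125,220,185)),((0,70,60),(22,220,200),.04,(195,205,255,262))):
  for c in blobs(t,lo,hi,100,roi):
    q=rect(c);W=np.array([at("top",x,z) for x in q]);print(r(W[:,:2],4).tolist(),"c",r(W.mean(0),4),cv2.minAreaRect(c.astype(np.float32)))
    if z==.04: (cx,cy),rr=cv2.minEnclosingCircle(c.astype(np.float32));print("circ",cx,cy,rr,at("top",(cx,cy),z))
    print("edges",[(round(float(np.linalg.norm(W[i]-W[i-1])),4),round(float(np.degrees(np.arctan2(*(W[i]-W[i-1])[1::-1]))),1)) for i in range(4)])
# tips of hooks, from 800 view
for n,s_,t_ in(("yel",(447,340),(457,250)),("red1",(458,362),(495,250)),("red2",(479,409),(568,253)),("blue",(503,463),(641,257))): T(n+" tip",v(*s_),v(*t_))
for n,y in(("black",(480,266)),("white",(551,267)),("green",(618,271)),("tin",(254,328))): print(n,r(at("top",v(*y),.015),4))
E
```

```text
tray [0.6796 0.4333 0.0212] 0.0036
tray [0.6628 0.2878 0.0261] 0.0026
tray [0.5455 0.2973 0.029 ] 0.0035
tray [0.5619 0.4425 0.0242] 0.0055
tray c [0.6125 0.3652 0.0251]
stand [0.4928 0.4333 0.0754] 0.0041
stand [0.5086 0.2751 0.0725] 0.0012
stand [0.3962 0.2612 0.0281] 0.0052
stand [0.3788 0.4182 0.0372] 0.0036
cup [0.6797 0.0639 0.09  ] 0.0035
cup [ 0.6796 -0.0158  0.0935] 0.0035
cup [ 0.6156 -0.0128  0.0915] 0.0058
cup [0.6149 0.0639 0.0883] 0.0018
cup c [0.6475 0.0248 0.0908]
bobtop [0.4495 0.0749 0.1382] 0.004
flange [0.44774744 0.07529237 0.046     ]
plinth [0.4459947  0.06989901 0.04      ] [0.44752234 0.06037528 0.04      ]
gaugecorner [0.5973 0.1728 0.0076] 0.0054
[[0.5951, 0.1731], [0.6915, 0.1563], [0.6809, 0.1027], [0.5846, 0.12]] c [0.638 0.138 0.012] ((198.9864959716797, 156.08108520507812), (22.029462814331055, 39.291358947753906), 9.462322235107422)
edges [(0.0541, 78.9), (0.0979, -9.9), (0.0547, -101.2), (0.0978, 169.8)]
[[0.5001, 0.1241], [0.4972, 0.0154], [0.3919, 0.018], [0.3947, 0.1255]] c [0.446  0.0707 0.04  ] ((227.0, 233.5), (45.0, 46.0), 90.0)
circ 227.2141571044922 233.541748046875 23.35299301147461 [0.44555429 0.07022699 0.04      ]
edges [(0.1054, -0.8), (0.1088, -91.5), (0.1053, 178.6), (0.1076, 88.5)]
yel tip [ 0.6249 -0.0917  0.0065] 0.0036
red1 tip [ 0.6226 -0.1513  0.0081] 0.0028
red2 tip [ 0.6136 -0.265   0.0112] 0.0019
blue tip [ 0.604  -0.3781  0.0138] 0.0025
black [ 0.5953 -0.1257  0.015 ]
white [ 0.5906 -0.2362  0.015 ]
green [ 0.5815 -0.3401  0.015 ]
tin [0.5078 0.2279 0.015 ]
```

```bash
python3 - <<'E'
from h import *
go((.448,.0755,.23),(.448,.0755,.100),(.448,.0755,.18),(.6125,.365,.18),(.6125,.365,.068),(.6125,.365,.2))
E
```

```text
t 0.1 tcp [0.1573 0.6043 0.2302] yax 75.4 w 0.999
[-0.8292, -0.8769, 0.0018]
[-0.8292, -0.8764, 0.2618]
[-0.8292, -0.8767, 0.1018]
[-1.0016, -0.2335, 0.1006]
[-1.0017, -0.2331, 0.3246]
[-1.0016, -0.2336, 0.0606]
```

Emit:
send_rows([
  {"dx": -0.829, "dy": -0.877, "dz": 0.0, "claw": -1},
  {"dx": -0.829, "dy": -0.877, "dz": 0.0, "claw": -1},
  {"dx": -0.829, "dy": -0.877, "dz": 0.0, "claw": -1},
  {"dx": -0.829, "dy": -0.877, "dz": 0.0, "claw": -1},
  {"dx": -0.829, "dy": -0.877, "dz": 0.0, "claw": -1},
  {"dx": -0.829, "dy": -0.877, "dz": 0.0, "claw": -1},
  {"dx": -0.829, "dy": -0.877, "dz": 0.0, "claw": -1},
  {"dx": -0.829, "dy": -0.877, "dz": 0.0, "claw": -1},
  {"dx": -0.829, "dy": -0.877, "dz": 0.0, "claw": -1},
  {"dx": -0.829, "dy": -0.877, "dz": 0.0, "claw": -1},
  {"dx": -0.829, "dy": -0.877, "dz": 0.0, "claw": -1},
  {"dx": -0.829, "dy": -0.877, "dz": 0.0, "claw": -1},
  {"dx": -0.829, "dy": -0.877, "dz": 0.0, "claw": -1},
])

```text
invalid input
```

```bash
python3 - <<'E'
from h import *
go((.448,.0755,.23),(.448,.0755,.100))
o=[]
for n in("side","top"):
    f=manip.grab_frame(n);s,p,R=st();u,v=px(n,p).astype(int)
    x0,y0=np.clip(u-75,0,362),np.clip(v-75,0,234)
    c=np.ascontiguousarray(f[y0:y0+150,x0:x0+150,::-1]);c=cv2.resize(c,(400,400),interpolation=cv2.INTER_CUBIC)
    q=((px(n,p)-[x0,y0])*400/150).astype(int);cv2.circle(c,tuple(map(int,q)),3,(0,255,0),1);o.append(c)
cv2.imwrite("pics/g1.png",np.hstack(o))
E
```

```text
t 0.1 tcp [0.1573 0.6043 0.2302] yax 75.4 w 0.999
[-0.8292, -0.8769, 0.0018]
[-0.8292, -0.8764, 0.2618]
```

View pics/g1.png

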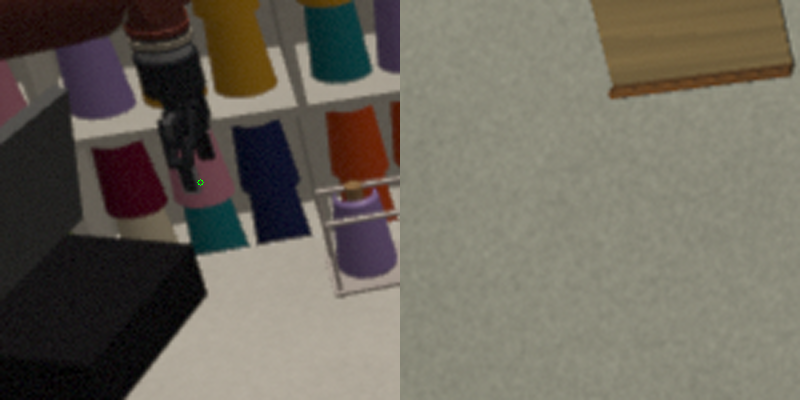

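The arm has not moved: it is still at its start pose and the call was refused. I'll try again with every key filled in.

Emit:
send_rows([
  {"dx": -0.4, "dy": -0.4, "dz": 0.0, "yaw": 0.0, "claw": -1.0},
])

```text
time: 0.32
tool_pos: [0.1883, 0.5517, 0.2303]
tool_rot: [-0.0, 0.125, 0.992, -0.0]
contact_force: [1.4, -0.8, 0.4]
gripper_width: 0.998
grasp_force: 0.0
```

```bash
python3 - <<'E'
from h import *
go((.448,.0755,.23),(.448,.0755,.100))
E
```

```text
t 0.33 tcp [0.1883 0.5517 0.2303] yax 75.6 w 0.998
[-0.7394, -0.7939, 0.0011]
[-0.7396, -0.7936, 0.2611]
```

Emit:
send_rows([
  {"dx": -0.74, "dy": -0.794, "dz": 0, "yaw": 0, "claw": -1},
  {"dx": -0.74, "dy": -0.794, "dz": 0, "yaw": 0, "claw": -1},
  {"dx": -0.74, "dy": -0.794, "dz": 0, "yaw": 0, "claw": -1},
  {"dx": -0.74, "dy": -0.794, "dz": 0, "yaw": 0, "claw": -1},
  {"dx": -0.74, "dy": -0.794, "dz": 0, "yaw": 0, "claw": -1},
  {"dx": -0.74, "dy": -0.794, "dz": 0, "yaw": 0, "claw": -1},
  {"dx": -0.74, "dy": -0.794, "dz": 0, "yaw": 0, "claw": -1},
  {"dx": -0.74, "dy": -0.794, "dz": 0, "yaw": 0, "claw": -1},
  {"dx": -0.74, "dy": -0.794, "dz": 0, "yaw": 0, "claw": -1},
  {"dx": -0.74, "dy": -0.794, "dz": 0, "yaw": 0, "claw": -1},
  {"dx": -0.74, "dy": -0.794, "dz": 0, "yaw": 0, "claw": -1},
  {"dx": -0.74, "dy": -0.794, "dz": 0, "yaw": 0, "claw": -1},
  {"dx": -0.74, "dy": -0.794, "dz": 0, "yaw": 0, "claw": -1},
])

```text
time: 1.95
tool_pos: [0.4468, 0.0744, 0.2313]
tool_rot: [0.0, 0.126, 0.992, 0.0]
contact_force: [0.2, 0.4, 0.1]
gripper_width: 0.998
grasp_force: 0.0
```

```bash
cat >> h.py <<'E'
def snap(name,pts,half=75):
    """side+top crops centred on world points, circles at pts"""
    o=[];pts=np.atleast_2d(pts)
    for n in("side","top"):
        f=manip.grab_frame(n);u,v=px(n,pts[0]).astype(int)
        x0,y0=int(np.clip(u-half,0,512-2*half)),int(np.clip(v-half,0,384-2*half))
        c=np.ascontiguousarray(f[y0:y0+2*half,x0:x0+2*half,::-1]);c=cv2.resize(c,(400,400),interpolation=cv2.INTER_CUBIC)
        for P in pts:
            q=((px(n,P)-[x0,y0])*200/half).astype(int);cv2.circle(c,tuple(map(int,q)),3,(0,255,0),1)
        o.append(c);np.save(f"pics/{name}_{n}.npy",f);print(n,"off",x0,y0,"scale",200/half)
    cv2.imwrite(f"pics/{name}.png",np.hstack(o))
E
python3 - <<'E'
from h import *
go((.448,.0755,.23),(.448,.0755,.100))
snap("g2",[st()[1],(.448,.0755,.14)])
E
```

```text
t 1.95 tcp [0.4468 0.0744 0.2313] yax 75.5 w 0.998
[-0.0019, 0.0027, 0.0026]
[-0.0018, 0.0026, 0.2626]
side off 131 61 scale 2.6666666666666665
top off 143 155 scale 2.6666666666666665
```

View pics/g2.png

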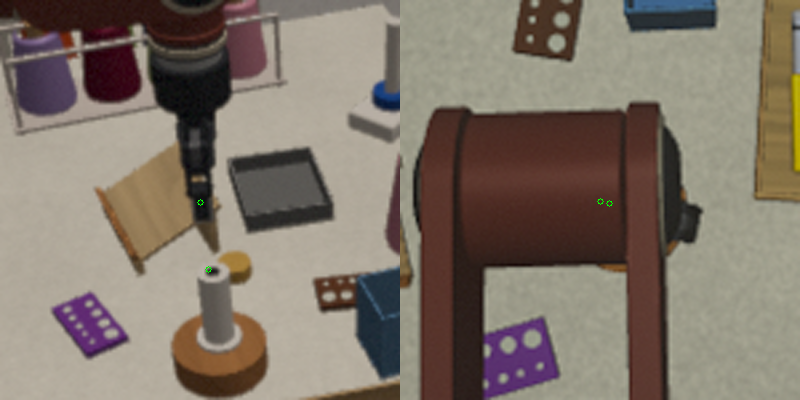

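Emit:
send_rows([
  {"dx": -0.004, "dy": 0.001, "dz": 0.13, "yaw": 0, "claw": -1},
  {"dx": -0.004, "dy": 0.001, "dz": 0.2, "yaw": 0, "claw": -1},
  {"dx": -0.004, "dy": 0.001, "dz": 0.262, "yaw": 0, "claw": -1},
  {"dx": -0.004, "dy": 0.001, "dz": 0.262, "yaw": 0, "claw": -1},
  {"dx": -0.004, "dy": 0.001, "dz": 0.262, "yaw": 0, "claw": 1},
  {"dx": -0.004, "dy": 0.001, "dz": 0.262, "yaw": 0, "claw": 1},
  {"dx": -0.004, "dy": 0.001, "dz": 0.262, "yaw": 0, "claw": 1},
  {"dx": -0.004, "dy": 0.001, "dz": 0.262, "yaw": 0, "claw": 1},
  {"dx": -0.004, "dy": 0.001, "dz": 0.262, "yaw": 0, "claw": 1},
  {"dx": -0.004, "dy": 0.001, "dz": 0.262, "yaw": 0, "claw": 1},
  {"dx": -0.004, "dy": 0.001, "dz": 0.2, "yaw": 0, "claw": 1},
  {"dx": -0.004, "dy": 0.001, "dz": 0.09, "yaw": 0, "claw": 1},
  {"dx": -0.004, "dy": 0.001, "dz": 0.04, "yaw": 0, "claw": 1},
  {"dx": -0.004, "dy": 0.001, "dz": 0.04, "yaw": 0, "claw": 1},
])

```text
time: 3.8
tool_pos: [0.4505, 0.0734, 0.2137]
tool_rot: [0.002, 0.127, 0.992, 0.0]
contact_force: [-0.2, -0.0, -0.3]
gripper_width: 0.412
grasp_force: 59.8
```

```bash
python3 - <<'E'
from h import *
go((.6125,.365,.21),(.6125,.365,.075),(.6125,.365,.067))
E
```

```text
t 3.8 tcp [0.4505 0.0734 0.2137] yax 75.4 w 0.412
[-0.1665, 0.6461, 0.0088]
[-0.1653, 0.6458, 0.2788]
[-0.1652, 0.6458, 0.2948]
```

Emit:
send_rows([
  {"dx": -0.03, "dy": 0.1, "dz": 0.0, "yaw": 0, "claw": 1},
  {"dx": -0.055, "dy": 0.2, "dz": 0.0, "yaw": 0, "claw": 1},
  {"dx": -0.08, "dy": 0.3, "dz": 0.0, "yaw": 0, "claw": 1},
  {"dx": -0.105, "dy": 0.4, "dz": 0.0, "yaw": 0, "claw": 1},
  {"dx": -0.13, "dy": 0.5, "dz": 0.0, "yaw": 0, "claw": 1},
  {"dx": -0.15, "dy": 0.58, "dz": 0.0, "yaw": 0, "claw": 1},
  {"dx": -0.166, "dy": 0.646, "dz": 0.0, "yaw": 0, "claw": 1},
  {"dx": -0.166, "dy": 0.646, "dz": 0.08, "yaw": 0, "claw": 1},
  {"dx": -0.166, "dy": 0.646, "dz": 0.18, "yaw": 0, "claw": 1},
  {"dx": -0.166, "dy": 0.646, "dz": 0.25, "yaw": 0, "claw": 1},
  {"dx": -0.166, "dy": 0.646, "dz": 0.28, "yaw": 0, "claw": 1},
  {"dx": -0.166, "dy": 0.646, "dz": 0.288, "yaw": 0, "claw": 1},
  {"dx": -0.166, "dy": 0.646, "dz": 0.294, "yaw": 0, "claw": 1},
  {"dx": -0.166, "dy": 0.646, "dz": 0.294, "yaw": 0, "claw": 1},
])

```text
time: 5.55
tool_pos: [0.6114, 0.3653, 0.0672]
tool_rot: [0.0, 0.127, 0.992, 0.0]
contact_force: [-3.6, -0.5, 10.6]
gripper_width: 0.408
grasp_force: 61.1
```

Emit:
send_rows([
  {"dx": 0, "dy": 0, "dz": 0, "yaw": 0, "claw": -1},
  {"dx": 0, "dy": 0, "dz": 0, "yaw": 0, "claw": -1},
  {"dx": 0, "dy": 0, "dz": 0, "yaw": 0, "claw": -1},
  {"dx": 0, "dy": 0, "dz": 0, "yaw": 0, "claw": -1},
  {"dx": 0, "dy": 0, "dz": 0, "yaw": 0, "claw": -1},
  {"dx": 0, "dy": 0, "dz": -0.05, "yaw": 0, "claw": -1},
  {"dx": 0, "dy": 0, "dz": -0.16, "yaw": 0, "claw": -1},
  {"dx": 0, "dy": 0, "dz": -0.3, "yaw": 0, "claw": -1},
  {"dx": 0, "dy": 0, "dz": -0.3, "yaw": 0, "claw": -1},
])

```text
time: 6.68
tool_pos: [0.6139, 0.3665, 0.2227]
tool_rot: [0.005, 0.127, 0.992, 0.003]
contact_force: [-0.2, 0.5, 0.3]
gripper_width: 0.996
grasp_force: 0.0
```

```bash
python3 - <<'E'
from h import *
go((.6475,.0248,.215),(.6475,.0248,.045),yaw=0.)
t=manip.grab_frame("top");np.save("pics/t3.npy",t)
c=blobs(t,(0,0,120),(180,60,255),20,(70,130,145,200))
print([ (x.mean(0),len(x)) for x in c])
E
```

```text
t 6.67 tcp [0.6139 0.3665 0.2227] yax 75.4 w 0.996
yaw unit 0.877
[-0.2371, -0.6446, 0.0125]
[-0.2338, -0.6474, 0.3525]
[(array([109.04411765, 171.82352941]), 68), (array([ 72.11363636, 166.63636364]), 44), (array([ 92.61818182, 164.8       ]), 55), (array([114.32678133, 166.18673219]), 407)]
```

Emit:
send_rows([
  {"dx": -0.236, "dy": -0.646, "dz": 0, "yaw": 0.877, "claw": -1},
  {"dx": -0.236, "dy": -0.646, "dz": 0, "yaw": 0.877, "claw": -1},
  {"dx": -0.236, "dy": -0.646, "dz": 0, "yaw": 0.877, "claw": -1},
  {"dx": -0.236, "dy": -0.646, "dz": 0, "yaw": 0.877, "claw": -1},
  {"dx": -0.236, "dy": -0.646, "dz": 0, "yaw": 0.877, "claw": -1},
  {"dx": -0.236, "dy": -0.646, "dz": 0, "yaw": 0.877, "claw": -1},
  {"dx": -0.236, "dy": -0.646, "dz": 0, "yaw": 0.877, "claw": -1},
  {"dx": -0.236, "dy": -0.646, "dz": 0, "yaw": 0.877, "claw": -1},
  {"dx": -0.236, "dy": -0.646, "dz": 0, "yaw": 0.877, "claw": -1},
  {"dx": -0.236, "dy": -0.646, "dz": 0, "yaw": 0.877, "claw": -1},
])

```text
time: 7.98
tool_pos: [0.6435, 0.0234, 0.2138]
tool_rot: [-0.0, 0.706, 0.708, -0.0]
contact_force: [0.2, -0.6, -0.9]
gripper_width: 1.001
grasp_force: 0.0
```

```bash
python3 - <<'E'
from h import *
go((.6475,.0248,.12),(.6475,.0248,.045),yaw=0.)
snap("g4",[(.6475,.0248,.095),(.6815,.0648,.095),(.6135,.0648,.095),(.6815,-.0152,.095),(.6135,-.0152,.095)],60)
E
```

```text
t 7.97 tcp [0.6435 0.0234 0.2138] yax 0.2 w 1.001
yaw unit 0.002
[0.0029, 0.0082, 0.1876]
[0.0028, 0.0083, 0.3376]
side off 218 109 scale 3.3333333333333335
top off 183 83 scale 3.3333333333333335
```

View pics/g4.png

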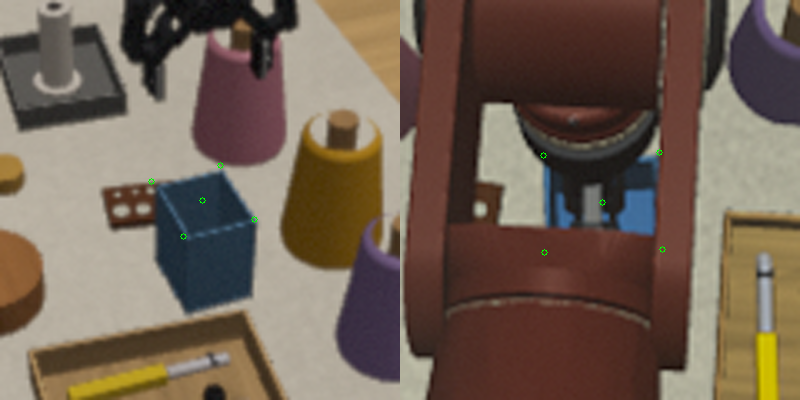

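The bobbin stands in the tray at (50,60), and the predicted cup corners lie within about 2 mm of the seen ones. Next the fingers go down over the cup.

Emit:
send_rows([
  {"dx": 0.003, "dy": 0.009, "dz": 0.1, "yaw": 0, "claw": -1},
  {"dx": 0.003, "dy": 0.009, "dz": 0.19, "yaw": 0, "claw": -1},
  {"dx": 0.003, "dy": 0.009, "dz": 0.22, "yaw": 0, "claw": -1},
  {"dx": 0.003, "dy": 0.009, "dz": 0.25, "yaw": 0, "claw": -1},
  {"dx": 0.003, "dy": 0.009, "dz": 0.28, "yaw": 0, "claw": -1},
  {"dx": 0.003, "dy": 0.009, "dz": 0.31, "yaw": 0, "claw": -1},
  {"dx": 0.003, "dy": 0.009, "dz": 0.335, "yaw": 0, "claw": -1},
  {"dx": 0.003, "dy": 0.009, "dz": 0.335, "yaw": 0, "claw": 1},
  {"dx": 0.003, "dy": 0.009, "dz": 0.335, "yaw": 0, "claw": 1},
  {"dx": 0.003, "dy": 0.009, "dz": 0.335, "yaw": 0, "claw": 1},
  {"dx": 0.003, "dy": 0.009, "dz": 0.335, "yaw": 0, "claw": 1},
  {"dx": 0.003, "dy": 0.009, "dz": 0.335, "yaw": 0, "claw": 1},
])

```text
time: 9.57
tool_pos: [0.648, 0.0243, 0.0466]
tool_rot: [-0.0, 0.707, 0.707, -0.0]
contact_force: [0.9, 0.2, -5.1]
gripper_width: 0.789
grasp_force: 68.2
```

```bash
python3 - <<'E'
from h import *
s,p,R=st();print(np.round(s["contact_force"],1),s["grasp_force"])
go(p+[0,0,.11],(.4465,.0695,p[2]+.11),(.4465,.0695,p[2]+.04),yaw=0.)
E
```

```text
[ 0.9  0.2 -5.1] 68.16586017608643
t 9.57 tcp [0.648  0.0243 0.0466] yax 0.0 w 0.789
yaw unit 0.0
[0.0, -0.0001, -0.22]
[0.0906, -0.4031, -0.2199]
[0.0906, -0.4031, -0.0799]
```

Emit:
send_rows([
  {"dx": 0, "dy": 0, "dz": -0.06, "yaw": 0, "claw": 1},
  {"dx": 0, "dy": 0, "dz": -0.14, "yaw": 0, "claw": 1},
  {"dx": 0, "dy": 0, "dz": -0.22, "yaw": 0, "claw": 1},
  {"dx": 0.015, "dy": -0.07, "dz": -0.22, "yaw": 0, "claw": 1},
  {"dx": 0.035, "dy": -0.16, "dz": -0.22, "yaw": 0, "claw": 1},
  {"dx": 0.055, "dy": -0.25, "dz": -0.22, "yaw": 0, "claw": 1},
  {"dx": 0.075, "dy": -0.33, "dz": -0.22, "yaw": 0, "claw": 1},
  {"dx": 0.09, "dy": -0.38, "dz": -0.22, "yaw": 0, "claw": 1},
  {"dx": 0.09, "dy": -0.403, "dz": -0.22, "yaw": 0, "claw": 1},
  {"dx": 0.09, "dy": -0.403, "dz": -0.22, "yaw": 0, "claw": 1},
])

```text
time: 10.82
tool_pos: [0.4467, 0.069, 0.1571]
tool_rot: [0.001, 0.707, 0.707, 0.0]
contact_force: [-0.0, -0.1, -3.0]
gripper_width: 0.792
grasp_force: 69.9
```

```bash
python3 - <<'E'
from h import *
v=lambda x,y:(x/1.5625-.2,y/1.5625-.2)
print("cup top-only",np.mean([at("top",v(*q),.095) for q in((354,206),(408,204),(407,248),(355,249))],0))
a=np.load("pics/side0.npy")
m=blobs(a,(5,110,50),(18,255,140),200,(190,170,236,215))
b=lambda x,y:(150+x/5.333-.4,110+y/5.333-.4)
print("cup side-only",np.mean([at("side",b(*q),.095) for q in((718,270),(772,350),(665,375),(612,297))],0))
f=manip.grab_frame("side");np.save("pics/s5.npy",f)
o=np.ascontiguousarray(cv2.resize(f[60:210,140:290,::-1],(600,600),interpolation=cv2.INTER_CUBIC))
th=np.linspace(0,6.28,80)
P=np.array([px("side",(.446+.055*np.cos(t),.070+.055*np.sin(t),.04)) for t in th])
cv2.polylines(o,[((P-[140,60])*4).astype(np.int32)],True,(0,255,0),1)
cv2.imwrite("pics/s5.png",o)
go((.4465,.0695,.17),(.4465,.0695,.0866),yaw=0.)
E
```

```text
cup top-only [0.64478084 0.02500976 0.095     ]
cup side-only [0.64748593 0.02019763 0.095     ]
t 10.88 tcp [0.4473 0.0689 0.1572] yax 0.0 w 0.788
yaw unit 0.0
[0.0011, -0.0015, -0.0256]
[0.0012, -0.0018, 0.1412]
```

View pics/s5.png

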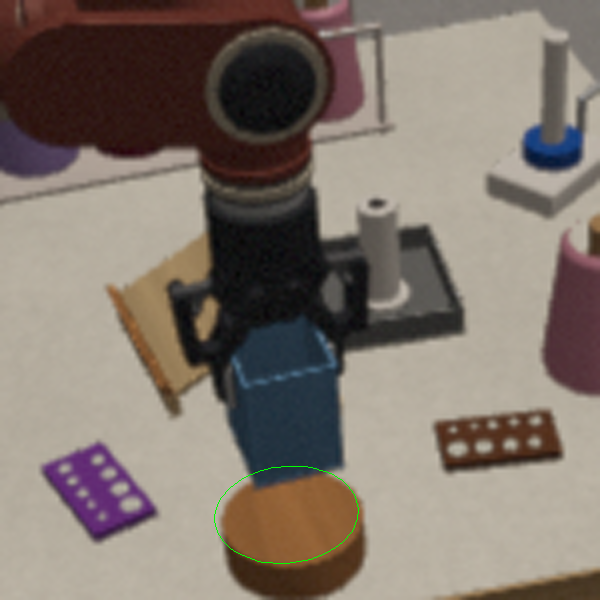

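Relative measurements from both cameras put the plinth-minus-cup offset at about (-0.199, +0.047), so the TCP target is (0.449, 0.071).

Emit:
send_rows([
  {"dx": 0.005, "dy": 0.003, "dz": 0.05, "yaw": 0, "claw": 1},
  {"dx": 0.005, "dy": 0.003, "dz": 0.1, "yaw": 0, "claw": 1},
  {"dx": 0.005, "dy": 0.003, "dz": 0.13, "yaw": 0, "claw": 1},
  {"dx": 0.005, "dy": 0.003, "dz": 0.138, "yaw": 0, "claw": 1},
  {"dx": 0.005, "dy": 0.003, "dz": 0.142, "yaw": 0, "claw": 1},
  {"dx": 0.005, "dy": 0.003, "dz": 0.142, "yaw": 0, "claw": 1},
])

```text
time: 11.62
tool_pos: [0.4489, 0.0716, 0.0867]
tool_rot: [0.001, 0.707, 0.707, 0.001]
contact_force: [0.9, 0.1, -4.5]
gripper_width: 0.79
grasp_force: 70.0
```

Emit:
send_rows([
  {"dx": 0, "dy": 0, "dz": 0.003, "yaw": 0, "claw": 1},
  {"dx": 0, "dy": 0, "dz": 0.005, "yaw": 0, "claw": 1},
  {"dx": 0, "dy": 0, "dz": 0.005, "yaw": 0, "claw": 1},
])

```text
time: 12.0
tool_pos: [0.4491, 0.0717, 0.0857]
tool_rot: [0.001, 0.707, 0.707, 0.0]
contact_force: [-5.7, -0.3, 7.6]
gripper_width: 0.782
grasp_force: 71.1
```

Contact: the force now reads +7.6 N. I'll release and lift off.

Emit:
send_rows([
  {"dx": 0, "dy": 0, "dz": 0.003, "yaw": 0, "claw": -1},
  {"dx": 0, "dy": 0, "dz": 0.003, "yaw": 0, "claw": -1},
  {"dx": 0, "dy": 0, "dz": 0.003, "yaw": 0, "claw": -1},
  {"dx": 0, "dy": 0, "dz": -0.04, "yaw": 0, "claw": -1},
  {"dx": 0, "dy": 0, "dz": -0.1, "yaw": 0, "claw": -1},
  {"dx": 0, "dy": 0, "dz": -0.2, "yaw": 0, "claw": -1},
  {"dx": 0, "dy": 0, "dz": -0.3, "yaw": 0, "claw": -1},
  {"dx": 0, "dy": 0, "dz": -0.3, "yaw": 0, "claw": -1},
])

```text
time: 13.0
tool_pos: [0.4509, 0.0717, 0.2389]
tool_rot: [0.004, 0.707, 0.707, 0.004]
contact_force: [0.1, 0.3, -0.5]
gripper_width: 0.998
grasp_force: 0.0
```

```bash
python3 - <<'E'
from h import *
a=lambda x,y:(60+x/4-.4,125+y/4-.4)
s=manip.grab_frame("side")
c=blobs(s,(95,80,30),(125,255,255),60,(190,90,250,215))
print([(len(x),x.min(0),x.max(0),rect(x).round().tolist()) for x in c])
# stand from top cam, z known .08 upper, ledge top ~.039
U=np.array([at("top",a(30,372),.08),at("top",a(308,335),.08)])
L=np.array([at("top",a(80,563),.036),at("top",a(350,533),.036)])
print(U.round(4),L.round(4)); print("ang",np.degrees(np.arctan2(*(U[0]-U[1])[[1,0]])),np.degrees(np.arctan2(*(L[0]-L[1])[[1,0]])))
b=lambda x,y:(150+x/5.333-.4,110+y/5.333-.4)
print("side up",[at("side",b(*q),.08).round(4).tolist() for q in((255,22),(338,152))])
go((.57,-.155,.23))
E
```

```text
[(112, array([198, 156], dtype=int32), array([226, 197], dtype=int32), [[196.0, 159.0], [222.0, 154.0], [230.0, 193.0], [204.0, 198.0]])]
[[0.4905 0.4318 0.08  ]
 [0.5074 0.2732 0.08  ]] [[0.3806 0.4183 0.036 ]
 [0.3938 0.2598 0.036 ]]
ang 96.06487029775467 94.77871473246252
side up [[0.4936, 0.4259, 0.08], [0.507, 0.2649, 0.08]]
t 13.05 tcp [0.4495 0.0717 0.2358] yax 0.0 w 0.999
[-0.4534, 0.2407, 0.0128]
```

```bash
python3 - <<'E'
from h import *
t=np.load("pics/top0.npy")
for c in(316,317,362,363): print(c,[int(x) for x in t[145:190,c].mean(1)])
for c in(316,363):
  print(c,[(r,round(float(at("top",(c,r),.04)[0]),4),round(float(at("top",(c,r),.013)[0]),4)) for r in(148,150,152,154,156,158,160,162)])
E
```

```text
316 [133, 134, 121, 110, 82, 49, 38, 57, 88, 98, 97, 94, 94, 92, 111, 127, 126, 131, 135, 137, 94, 63, 119, 136, 135, 135, 136, 135, 135, 135, 134, 134, 134, 133, 134, 133, 134, 137, 104, 65, 74, 76, 74, 74, 73]
317 [133, 135, 124, 111, 85, 53, 37, 56, 89, 97, 96, 94, 94, 91, 107, 127, 128, 133, 142, 136, 91, 59, 120, 139, 137, 135, 136, 136, 135, 133, 130, 132, 131, 129, 130, 130, 129, 128, 98, 63, 73, 74, 72, 71, 72]
362 [135, 134, 133, 134, 135, 116, 98, 68, 36, 37, 72, 89, 89, 90, 90, 92, 101, 112, 114, 110, 113, 106, 72, 60, 103, 120, 118, 119, 121, 123, 124, 124, 125, 126, 126, 127, 128, 129, 128, 132, 99, 64, 75, 72, 74]
363 [135, 134, 136, 136, 139, 122, 100, 68, 38, 36, 64, 84, 90, 89, 89, 91, 110, 128, 130, 133, 135, 138, 94, 59, 118, 138, 137, 135, 137, 138, 138, 136, 136, 136, 137, 136, 137, 137, 136, 139, 102, 63, 72, 67, 69]
316 [(148, 0.6442, 0.6497), (150, 0.6393, 0.6447), (152, 0.6344, 0.6398), (154, 0.6296, 0.6348), (156, 0.6247, 0.6298), (158, 0.6199, 0.6248), (160, 0.615, 0.6198), (162, 0.6102, 0.6149)]
363 [(148, 0.641, 0.6465), (150, 0.6362, 0.6415), (152, 0.6313, 0.6365), (154, 0.6265, 0.6316), (156, 0.6216, 0.6266), (158, 0.6167, 0.6216), (160, 0.6119, 0.6167), (162, 0.6071, 0.6117)]
```

Emit:
send_rows([
  {"dx": 0.44, "dy": 0.34, "dz": 0, "yaw": -0.9, "claw": 0.29},
  {"dx": 0.44, "dy": 0.34, "dz": 0, "yaw": -0.9, "claw": 0.29},
  {"dx": 0.44, "dy": 0.34, "dz": 0, "yaw": -0.9, "claw": 0.29},
  {"dx": 0.44, "dy": 0.34, "dz": 0, "yaw": -0.9, "claw": 0.29},
  {"dx": 0.44, "dy": 0.34, "dz": 0, "yaw": -0.9, "claw": 0.29},
  {"dx": 0.44, "dy": 0.34, "dz": 0, "yaw": -0.9, "claw": 0.29},
  {"dx": 0.44, "dy": 0.34, "dz": 0, "yaw": -0.9, "claw": 0.29},
  {"dx": 0.44, "dy": 0.34, "dz": 0, "yaw": -0.9, "claw": 0.29},
  {"dx": 0.44, "dy": 0.34, "dz": 0, "yaw": -0.9, "claw": 0.29},
])

```text
time: 14.18
tool_pos: [0.6172, 0.2915, 0.2308]
tool_rot: [-0.002, 0.11, 0.994, -0.001]
contact_force: [0.1, -1.0, -0.3]
gripper_width: 0.353
grasp_force: 0.0
```

```bash
python3 - <<'E'
from h import *
go((.6195,-.1477,.23),(.6195,-.1477,.015),yaw=np.radians(87.6))
print(np.round(st()[0]["joint_pos"],2))
E
```

```text
t 14.18 tcp [0.6172 0.2915 0.2308] yax 77.4 w 0.353
yaw unit -0.119
[-0.1968, -0.8561, 0.0025]
[-0.1981, -0.8553, 0.4325]
[ 0.33  0.19  1.47  0.    1.49 -1.02]
```

Emit:
send_rows([
  {"dx": -0.197, "dy": -0.856, "dz": 0, "yaw": -0.119, "claw": 0.29},
  {"dx": -0.197, "dy": -0.856, "dz": 0, "yaw": -0.119, "claw": 0.29},
  {"dx": -0.197, "dy": -0.856, "dz": 0, "yaw": -0.119, "claw": 0.29},
  {"dx": -0.197, "dy": -0.856, "dz": 0, "yaw": -0.119, "claw": 0.29},
  {"dx": -0.197, "dy": -0.856, "dz": 0, "yaw": -0.119, "claw": 0.29},
  {"dx": -0.197, "dy": -0.856, "dz": 0, "yaw": -0.119, "claw": 0.29},
  {"dx": -0.197, "dy": -0.856, "dz": 0, "yaw": -0.119, "claw": 0.29},
  {"dx": -0.197, "dy": -0.856, "dz": 0, "yaw": -0.119, "claw": 0.29},
  {"dx": -0.197, "dy": -0.856, "dz": 0.0, "yaw": -0.119, "claw": 0.29},
  {"dx": -0.197, "dy": -0.856, "dz": 0.1, "yaw": -0.119, "claw": 0.29},
  {"dx": -0.197, "dy": -0.856, "dz": 0.2, "yaw": -0.119, "claw": 0.29},
  {"dx": -0.197, "dy": -0.856, "dz": 0.3, "yaw": -0.119, "claw": 0.29},
  {"dx": -0.197, "dy": -0.856, "dz": 0.3, "yaw": -0.119, "claw": 0.29},
])

```text
time: 15.8
tool_pos: [0.6168, -0.1441, 0.0776]
tool_rot: [-0.005, 0.02, 1.0, 0.002]
contact_force: [0.2, -0.1, -0.3]
gripper_width: 0.355
grasp_force: 0.0
```

```bash
python3 - <<'E'
from h import *
go((.6195,-.1477,.04),(.6195,-.1477,.012),(.6195,-.1477,.009),yaw=np.radians(87.6))
snap("g6",[st()[1],(.6236,-.1477,.013),(.4755,-.1417,.013)],50)
E
```

```text
t 15.8 tcp [ 0.6168 -0.1441  0.0776] yax 87.7 w 0.355
yaw unit 0.002
[-0.0064, -0.0073, 0.0752]
[-0.007, -0.0075, 0.1312]
[-0.0071, -0.0076, 0.1372]
side off 240 163 scale 4.0
top off 267 106 scale 4.0
```

View pics/g6.png

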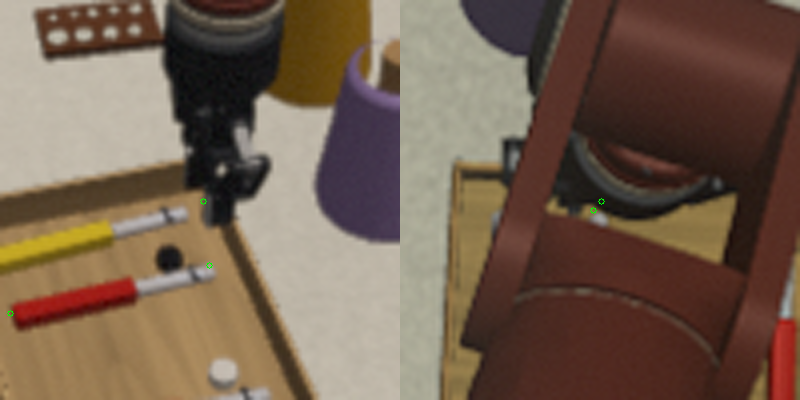

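The side view shows the fingers above the red1 tip at (212,270), with the black counter to its left at (170,258). The predicted tip is within 1 px.

Emit:
send_rows([
  {"dx": -0.006, "dy": -0.007, "dz": 0.075, "yaw": 0, "claw": 0.29},
  {"dx": -0.006, "dy": -0.007, "dz": 0.11, "yaw": 0, "claw": 0.29},
  {"dx": -0.006, "dy": -0.007, "dz": 0.13, "yaw": 0, "claw": 0.29},
  {"dx": -0.006, "dy": -0.007, "dz": 0.137, "yaw": 0, "claw": 0.29},
  {"dx": -0.006, "dy": -0.007, "dz": 0.137, "yaw": 0, "claw": 0.29},
])

```text
time: 16.52
tool_pos: [0.6241, -0.1512, 0.0156]
tool_rot: [0.001, 0.021, 1.0, -0.0]
contact_force: [0.9, 0.5, 0.8]
gripper_width: 0.356
grasp_force: 0.0
```

```bash
python3 - <<'E'
from h import *
go((.6195,-.1477,.009))
E
```

```text
t 16.52 tcp [ 0.6241 -0.1512  0.0156] yax 87.6 w 0.356
[0.0094, 0.0065, 0.0132]
```

Emit:
send_rows([
  {"dx": 0.008, "dy": 0.006, "dz": 0.006, "yaw": 0, "claw": 0.29},
  {"dx": 0.008, "dy": 0.006, "dz": 0.01, "yaw": 0, "claw": 0.29},
  {"dx": 0.008, "dy": 0.006, "dz": 0.01, "yaw": 0, "claw": 0.29},
])

```text
time: 16.9
tool_pos: [0.6195, -0.1478, 0.0097]
tool_rot: [-0.0, 0.021, 1.0, 0.0]
contact_force: [1.1, 1.1, -0.3]
gripper_width: 0.356
grasp_force: 0.0
```

Emit:
send_rows([
  {"dx": 0, "dy": 0, "dz": 0, "yaw": 0, "claw": 0.8},
  {"dx": 0, "dy": 0, "dz": 0, "yaw": 0, "claw": 0.8},
  {"dx": 0, "dy": 0, "dz": 0, "yaw": 0, "claw": 0.8},
  {"dx": 0, "dy": 0, "dz": -0.01, "yaw": 0, "claw": 0.8},
  {"dx": 0, "dy": 0, "dz": -0.04, "yaw": 0, "claw": 0.8},
  {"dx": 0, "dy": 0, "dz": -0.08, "yaw": 0, "claw": 0.8},
  {"dx": 0, "dy": 0, "dz": -0.12, "yaw": 0, "claw": 0.8},
  {"dx": 0, "dy": 0, "dz": -0.12, "yaw": 0, "claw": 0.8},
])

```text
time: 17.9
tool_pos: [0.6218, -0.1486, 0.0736]
tool_rot: [0.003, 0.021, 1.0, -0.001]
contact_force: [-0.1, 0.6, -1.7]
gripper_width: 0.106
grasp_force: 37.4
```

```bash
cat >> h.py <<'E'
def red(n="side",roi=(225,120,330,300)):
    f=manip.grab_frame(n)
    for c in blobs(f,(0,150,60),(6,255,255),20,roi):
        vx,vy,x,y=cv2.fitLine(c.astype(np.float32),cv2.DIST_L2,0,.01,.01).ravel();d=(c-[x,y])@[vx,vy]
        e=[(float(x+vx*k),float(y+vy*k)) for k in(d.min(),d.max())];print(n,"red ends",np.round(e,1).tolist())
E
python3 - <<'E'
from h import *
s,p,R=st();print(s["gripper_width"],s["grasp_force"],p.round(4),np.round(s["contact_force"],2),np.round(s["ft_torque"],3));red()
for z in(p[2]+.003,): print("pred horiz",[px("side",(x,-.1445,z)).round(1).tolist() for x in(.4755,.5635)])
E
```

```text
0.1063053147275643 37.418356239795685 [ 0.6218 -0.1486  0.0736] [-0.09  0.57 -1.67] [-0.044 -0.038  0.019]
side red ends [[253.4, 272.7], [285.9, 265.6]]
side red ends [[243.8, 228.3], [274.2, 219.7]]
side red ends [[285.9, 121.5], [319.3, 130.9]]
pred horiz [[242.3, 226.7], [272.8, 218.6]]
```

Emit:
send_rows([
  {"dx": 0, "dy": 0, "dz": 0, "yaw": 0, "claw": 0.79},
  {"dx": 0, "dy": 0, "dz": 0, "yaw": 0, "claw": 0.78},
  {"dx": 0, "dy": 0, "dz": 0, "yaw": 0, "claw": 0.78},
])

```text
time: 18.32
tool_pos: [0.6192, -0.1477, 0.0689]
tool_rot: [-0.001, 0.021, 1.0, 0.0]
contact_force: [-1.1, 0.1, -0.8]
gripper_width: 0.11
grasp_force: 33.8
```

```bash
python3 - <<'E'
from h import *
red()
E
```

```text
side red ends [[253.4, 272.7], [285.9, 265.5]]
side red ends [[242.8, 229.2], [273.0, 220.9]]
side red ends [[294.9, 123.3], [312.9, 129.3]]
side red ends [[275.0, 123.3], [291.3, 125.0]]
```

Emit:
send_rows([
  {"dx": 0, "dy": 0, "dz": 0, "yaw": 0, "claw": 0.76},
  {"dx": 0, "dy": 0, "dz": 0, "yaw": 0, "claw": 0.74},
  {"dx": 0, "dy": 0, "dz": 0, "yaw": 0, "claw": 0.74},
])

```text
time: 18.75
tool_pos: [0.6197, -0.1479, 0.0698]
tool_rot: [0.0, 0.021, 1.0, -0.0]
contact_force: [0.5, 0.1, -0.2]
gripper_width: 0.13
grasp_force: 7.9
```

```bash
python3 - <<'E'
from h import *
red()
E
```

```text
side red ends [[253.4, 272.7], [285.9, 265.5]]
side red ends [[247.9, 240.8], [274.8, 225.4]]
side red ends [[290.3, 122.9], [314.2, 129.0]]
```

The handle is drooping in the loosened grip, so gravity pivoting works. I'll firm up, raise and let it swing further.

Emit:
send_rows([
  {"dx": 0, "dy": 0, "dz": 0, "yaw": 0, "claw": 0.8},
  {"dx": 0, "dy": 0, "dz": 0, "yaw": 0, "claw": 0.8},
  {"dx": 0, "dy": 0, "dz": -0.06, "yaw": 0, "claw": 0.8},
  {"dx": 0, "dy": 0, "dz": -0.14, "yaw": 0, "claw": 0.8},
  {"dx": 0, "dy": 0, "dz": -0.22, "yaw": 0, "claw": 0.8},
  {"dx": 0, "dy": 0, "dz": -0.22, "yaw": 0, "claw": 0.8},
  {"dx": 0, "dy": 0, "dz": -0.22, "yaw": 0, "claw": 0.8},
  {"dx": 0, "dy": 0, "dz": -0.22, "yaw": 0, "claw": 0.77},
  {"dx": 0, "dy": 0, "dz": -0.22, "yaw": 0, "claw": 0.74},
  {"dx": 0, "dy": 0, "dz": -0.22, "yaw": 0, "claw": 0.74},
  {"dx": 0, "dy": 0, "dz": -0.22, "yaw": 0, "claw": 0.74},
  {"dx": 0, "dy": 0, "dz": -0.22, "yaw": 0, "claw": 0.74},
  {"dx": 0, "dy": 0, "dz": -0.22, "yaw": 0, "claw": 0.74},
])

```text
time: 20.42
tool_pos: [0.6196, -0.1479, 0.1799]
tool_rot: [-0.0, 0.021, 1.0, -0.0]
contact_force: [-0.1, -0.9, -1.2]
gripper_width: 0.131
grasp_force: 6.7
```

```bash
python3 - <<'E'
from h import *
red()
E
```

```text
side red ends [[253.4, 272.7], [285.9, 265.5]]
side red ends [[289.5, 225.1], [291.3, 202.2]]
```

```bash
python3 - <<'E'
from h import *
for a in(60,70,80,90):
    c,s=np.cos(np.radians(a)),np.sin(np.radians(a))
    print(a,[px("side",(.6196-l*c,-.1479,.184-l*s)).round(1).tolist() for l in(142,52) for l in[l/1000]])
E
```

```text
60 [[268.1, 224.7], [284.3, 200.5]]
70 [[275.6, 225.2], [287.1, 200.8]]
80 [[283.5, 224.6], [290.1, 200.7]]
90 [[291.6, 223.0], [293.2, 200.1]]
```

The handle hangs at about 88°. Now raise it and carry it over the cup.

```bash
python3 - <<'E'
from h import *
go((.6196,-.1479,.32),(.44,.0717,.32),(.44,.0717,.20),(.44,.0717,.19))
E
```

```text
t 20.48 tcp [ 0.6197 -0.1479  0.1799] yax 87.6 w 0.13
[0.0001, -0.0001, -0.2802]
[0.3774, 0.4238, -0.2803]
[0.3774, 0.4238, -0.0403]
[0.3774, 0.4238, -0.0203]
```

Emit:
send_rows([
  {"dx": 0, "dy": 0, "dz": 0, "yaw": 0, "claw": 0.85},
  {"dx": 0, "dy": 0, "dz": 0, "yaw": 0, "claw": 0.85},
  {"dx": 0, "dy": 0, "dz": -0.08, "yaw": 0, "claw": 0.85},
  {"dx": 0, "dy": 0, "dz": -0.18, "yaw": 0, "claw": 0.85},
  {"dx": 0, "dy": 0, "dz": -0.28, "yaw": 0, "claw": 0.85},
  {"dx": 0.03, "dy": 0.035, "dz": -0.28, "yaw": 0, "claw": 0.85},
  {"dx": 0.08, "dy": 0.09, "dz": -0.28, "yaw": 0, "claw": 0.85},
  {"dx": 0.14, "dy": 0.16, "dz": -0.28, "yaw": 0, "claw": 0.85},
  {"dx": 0.2, "dy": 0.23, "dz": -0.28, "yaw": 0, "claw": 0.85},
  {"dx": 0.26, "dy": 0.3, "dz": -0.28, "yaw": 0, "claw": 0.85},
  {"dx": 0.32, "dy": 0.36, "dz": -0.28, "yaw": 0, "claw": 0.85},
  {"dx": 0.36, "dy": 0.4, "dz": -0.28, "yaw": 0, "claw": 0.85},
  {"dx": 0.377, "dy": 0.424, "dz": -0.28, "yaw": 0, "claw": 0.85},
  {"dx": 0.377, "dy": 0.424, "dz": -0.28, "yaw": 0, "claw": 0.85},
  {"dx": 0.377, "dy": 0.424, "dz": -0.28, "yaw": 0, "claw": 0.85},
])

```text
time: 22.35
tool_pos: [0.4407, 0.0713, 0.3197]
tool_rot: [-0.0, 0.021, 1.0, -0.0]
contact_force: [0.3, 1.0, 0.7]
gripper_width: 0.093
grasp_force: 58.7
```

```bash
python3 - <<'E'
from h import *
s,p,R=st()
red("side",(185,60,330,200))
print("vert pred",[px("side",(p[0],p[1],p[2]+.004-l)).round(1).tolist() for l in(.142,.052)])
cx,cy=.449,.0717
o=[(cx-.030,cy-.036,.135),(cx+.030,cy-.036,.135),(cx+.030,cy+.036,.135),(cx-.030,cy+.036,.135)]
snap("g7",[(.449,.0717,.17)]+o,60)
go((.44,.0717,.32),(.44,.0717,.20),(.44,.0717,.19))
E
```

```text
side red ends [[201.1, 127.9], [202.2, 153.0]]
vert pred [[206.0, 152.0], [203.2, 125.8]]
side off 149 94 scale 3.3333333333333335
top off 162 170 scale 3.3333333333333335
t 22.5 tcp [0.4406 0.0712 0.3196] yax 87.5 w 0.095
[0.0013, 0.001, -0.0008]
[0.0012, 0.001, 0.2392]
[0.0012, 0.001, 0.2592]
```

View pics/g7.png

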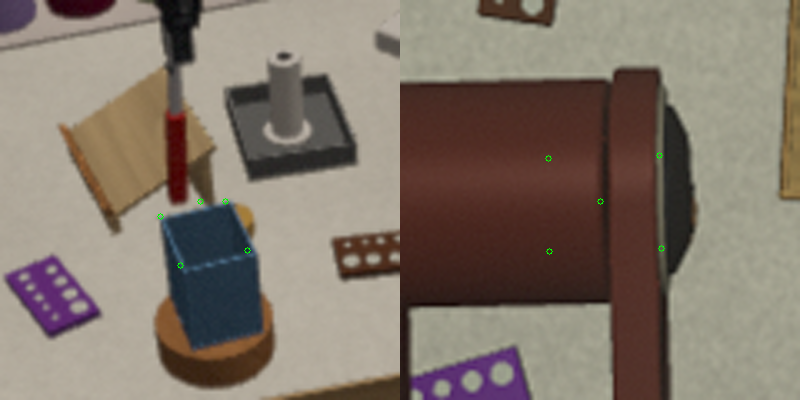

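The hook hangs over the cup but leans about 6° with its butt towards -x, at (175,200) against the rim corner (163,213). I'll shift 15 mm in +x before lowering.

Emit:
send_rows([
  {"dx": -0.029, "dy": 0, "dz": 0, "yaw": 0, "claw": 0.85},
  {"dx": -0.029, "dy": 0, "dz": 0.05, "yaw": 0, "claw": 0.85},
  {"dx": -0.029, "dy": 0, "dz": 0.1, "yaw": 0, "claw": 0.85},
  {"dx": -0.029, "dy": 0, "dz": 0.15, "yaw": 0, "claw": 0.85},
  {"dx": -0.029, "dy": 0, "dz": 0.2, "yaw": 0, "claw": 0.85},
  {"dx": -0.029, "dy": 0, "dz": 0.24, "yaw": 0, "claw": 0.85},
  {"dx": -0.029, "dy": 0, "dz": 0.255, "yaw": 0, "claw": 0.85},
  {"dx": -0.029, "dy": 0, "dz": 0.26, "yaw": 0, "claw": 0.85},
  {"dx": -0.029, "dy": 0, "dz": 0.26, "yaw": 0, "claw": 0.85},
])

```text
time: 23.62
tool_pos: [0.4552, 0.0712, 0.1906]
tool_rot: [0.001, 0.021, 1.0, -0.0]
contact_force: [-0.9, 1.1, -1.3]
gripper_width: 0.094
grasp_force: 58.7
```

Emit:
send_rows([
  {"dx": 0, "dy": 0, "dz": 0.006, "yaw": 0, "claw": 0.85},
  {"dx": 0, "dy": 0, "dz": 0.01, "yaw": 0, "claw": 0.85},
  {"dx": 0, "dy": 0, "dz": 0.01, "yaw": 0, "claw": 0.85},
])

```text
time: 24.0
tool_pos: [0.4546, 0.0712, 0.1847]
tool_rot: [-0.0, 0.021, 1.0, 0.0]
contact_force: [0.1, 0.3, 0.7]
gripper_width: 0.094
grasp_force: 58.7
```

Emit:
send_rows([
  {"dx": 0, "dy": 0, "dz": 0.005, "yaw": 0, "claw": 0.85},
  {"dx": 0, "dy": 0, "dz": 0.005, "yaw": 0, "claw": 0.73},
  {"dx": 0, "dy": 0, "dz": 0.005, "yaw": 0, "claw": 0.6},
  {"dx": 0, "dy": 0, "dz": 0.005, "yaw": 0, "claw": 0.5},
  {"dx": 0, "dy": 0, "dz": 0.005, "yaw": 0, "claw": 0.5},
  {"dx": 0, "dy": 0, "dz": -0.02, "yaw": 0, "claw": 0.5},
  {"dx": 0, "dy": 0, "dz": -0.08, "yaw": 0, "claw": 0.5},
  {"dx": 0, "dy": 0, "dz": -0.18, "yaw": 0, "claw": 0.5},
  {"dx": 0, "dy": 0, "dz": -0.2, "yaw": 0, "claw": 0.5},
  {"dx": 0, "dy": 0, "dz": -0.2, "yaw": 0, "claw": 0.5},
])

```text
time: 25.25
tool_pos: [0.4551, 0.0712, 0.2862]
tool_rot: [0.001, 0.021, 1.0, 0.0]
contact_force: [0.4, 0.8, -0.7]
gripper_width: 0.249
grasp_force: 0.0
```

```bash
python3 - <<'E'
from h import *
red("side",(185,60,240,200))
f=manip.grab_frame("side");np.save("pics/s8.npy",f)
cv2.imwrite("pics/s8.png",cv2.resize(f[90:200,160:270,::-1],(440,440),interpolation=cv2.INTER_CUBIC))
# red2 in top frame: handle line and counters
t=np.load("pics/top0.npy")
for r in(160,163,170,176,180): 
    row=t[r,350:375].mean(1).astype(int);print(r,row.tolist())
E
```

```text
160 [96, 97, 96, 94, 94, 94, 94, 93, 94, 92, 92, 91, 92, 91, 90, 90, 90, 91, 88, 90, 89, 88, 89, 89, 87]
163 [93, 91, 93, 92, 93, 94, 94, 93, 92, 94, 87, 84, 114, 130, 123, 105, 85, 94, 93, 93, 92, 94, 92, 93, 91]
170 [170, 168, 164, 164, 163, 165, 149, 98, 99, 100, 94, 88, 120, 138, 131, 112, 97, 97, 96, 96, 96, 95, 96, 95, 97]
176 [102, 101, 102, 101, 101, 99, 98, 99, 98, 92, 83, 95, 124, 136, 120, 95, 95, 96, 96, 97, 96, 95, 97, 95, 95]
180 [93, 93, 94, 98, 96, 96, 96, 97, 98, 95, 87, 102, 127, 136, 116, 94, 98, 101, 100, 101, 100, 101, 101, 102, 101]
```

View pics/s8.png

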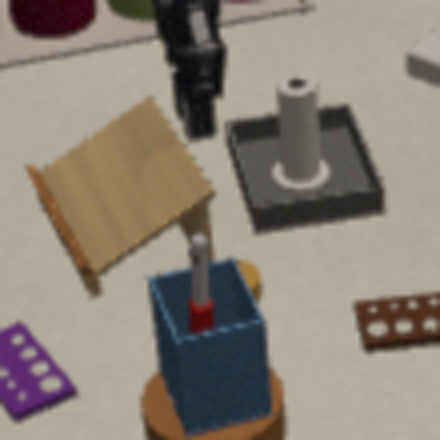

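```bash
python3 - <<'E'
from h import *
print("tip",at("top",(363.3,161),.013),at("top",(362.6,180),.013),at("side",(209.2,150),.19),px("side",(.449,.0717,.19)))
t=manip.grab_frame("top");np.save("pics/t8.npy",t)
for c in blobs(t,(0,170,90),(5,255,255),30): print(rect(c).round(1).tolist())
go((.6125,-.2665,.25),yaw=np.radians(85))
E
```

```text
tip [ 0.61415016 -0.26439157  0.013     ] [ 0.56730701 -0.26020947  0.013     ] [0.44951988 0.06648911 0.19      ] [208.54546819 148.97710529]
[[358.3999938964844, 221.0], [359.79998779296875, 185.8000030517578], [365.3999938964844, 186.10000610351562], [364.0, 221.1999969482422]]
t 25.4 tcp [0.4539 0.0712 0.283 ] yax 87.6 w 0.251
yaw unit 0.03
[-0.3453, -0.6616, 0.0651]
```

Hook 1 stands in the cup with its tip near (197,240), roughly at the cup's centre. Next is red2.

Emit:
send_rows([
  {"dx": -0.345, "dy": -0.661, "dz": 0, "yaw": 0.03, "claw": 0.45},
  {"dx": -0.345, "dy": -0.661, "dz": 0, "yaw": 0.03, "claw": 0.45},
  {"dx": -0.345, "dy": -0.661, "dz": 0, "yaw": 0.03, "claw": 0.45},
  {"dx": -0.345, "dy": -0.661, "dz": 0, "yaw": 0.03, "claw": 0.45},
  {"dx": -0.345, "dy": -0.661, "dz": 0, "yaw": 0.03, "claw": 0.45},
  {"dx": -0.345, "dy": -0.661, "dz": 0, "yaw": 0.03, "claw": 0.45},
  {"dx": -0.345, "dy": -0.661, "dz": 0, "yaw": 0.03, "claw": 0.45},
  {"dx": -0.345, "dy": -0.661, "dz": 0.1, "yaw": 0.03, "claw": 0.45},
  {"dx": -0.345, "dy": -0.661, "dz": 0.2, "yaw": 0.03, "claw": 0.45},
  {"dx": -0.345, "dy": -0.661, "dz": 0.3, "yaw": 0.03, "claw": 0.45},
  {"dx": -0.345, "dy": -0.661, "dz": 0.42, "yaw": 0.03, "claw": 0.45},
  {"dx": -0.345, "dy": -0.661, "dz": 0.42, "yaw": 0.03, "claw": 0.45},
  {"dx": -0.345, "dy": -0.661, "dz": 0.42, "yaw": 0.03, "claw": 0.45},
])

```text
time: 27.02
tool_pos: [0.614, -0.2661, 0.0767]
tool_rot: [0.001, 0.043, 0.999, -0.0]
contact_force: [-0.3, -0.3, 1.1]
gripper_width: 0.277
grasp_force: 0.0
```

```bash
python3 - <<'E'
from h import *
go((.6125,-.2645,.03),(.6125,-.2645,.009),yaw=np.radians(84.9))
E
```

```text
t 27.02 tcp [ 0.614  -0.2661  0.0767] yax 85.1 w 0.277
yaw unit 0.002
[0.0033, 0.003, 0.0933]
[0.0034, 0.0031, 0.1353]
```

Emit:
send_rows([
  {"dx": 0, "dy": 0.003, "dz": 0.06, "yaw": 0, "claw": 0.45},
  {"dx": 0, "dy": 0.003, "dz": 0.1, "yaw": 0, "claw": 0.45},
  {"dx": 0, "dy": 0.003, "dz": 0.12, "yaw": 0, "claw": 0.45},
  {"dx": 0, "dy": 0.003, "dz": 0.126, "yaw": 0, "claw": 0.45},
  {"dx": 0, "dy": 0.003, "dz": 0.126, "yaw": 0, "claw": 0.45},
])

```text
time: 27.65
tool_pos: [0.6138, -0.265, 0.0125]
tool_rot: [0.0, 0.043, 0.999, -0.0]
contact_force: [-0.6, -0.3, -0.5]
gripper_width: 0.276
grasp_force: 0.0
```

Emit:
send_rows([
  {"dx": 0, "dy": 0, "dz": 0.003, "yaw": 0, "claw": 0.45},
  {"dx": 0, "dy": 0, "dz": 0.003, "yaw": 0, "claw": 0.8},
  {"dx": 0, "dy": 0, "dz": 0.003, "yaw": 0, "claw": 0.8},
  {"dx": 0, "dy": 0, "dz": 0.003, "yaw": 0, "claw": 0.8},
  {"dx": 0, "dy": 0, "dz": -0.03, "yaw": 0, "claw": 0.8},
  {"dx": 0, "dy": 0, "dz": -0.08, "yaw": 0, "claw": 0.8},
  {"dx": 0, "dy": 0, "dz": -0.16, "yaw": 0, "claw": 0.8},
  {"dx": 0, "dy": 0, "dz": -0.26, "yaw": 0, "claw": 0.8},
  {"dx": 0, "dy": 0, "dz": -0.34, "yaw": 0, "claw": 0.8},
  {"dx": 0, "dy": 0, "dz": -0.34, "yaw": 0, "claw": 0.8},
  {"dx": 0, "dy": 0, "dz": -0.34, "yaw": 0, "claw": 0.8},
])

```text
time: 29.02
tool_pos: [0.6129, -0.2645, 0.1815]
tool_rot: [-0.0, 0.043, 0.999, 0.0]
contact_force: [0.6, -1.1, -0.4]
gripper_width: 0.108
grasp_force: 33.1
```

```bash
python3 - <<'E'
from h import *
print([px("side",(.6138-l,-.263,st()[1][2]+.003)).round(1).tolist() for l in(.142,.055)]);red("side",(215,100,330,300))
E
```

```text
[[255.3, 231.4], [289.7, 222.1]]
side red ends [[252.3, 231.2], [288.0, 223.0]]
side red ends [[308.7, 104.1], [318.5, 115.6]]
side red ends [[235.2, 101.8], [247.0, 106.9]]
```

Held horizontally. Now loosen gradually so it swings down.

Emit:
send_rows([
  {"dx": 0, "dy": 0, "dz": 0, "yaw": 0, "claw": 0.77},
  {"dx": 0, "dy": 0, "dz": 0, "yaw": 0, "claw": 0.75},
  {"dx": 0, "dy": 0, "dz": 0, "yaw": 0, "claw": 0.74},
  {"dx": 0, "dy": 0, "dz": 0, "yaw": 0, "claw": 0.74},
  {"dx": 0, "dy": 0, "dz": 0, "yaw": 0, "claw": 0.74},
  {"dx": 0, "dy": 0, "dz": 0, "yaw": 0, "claw": 0.74},
  {"dx": 0, "dy": 0, "dz": 0, "yaw": 0, "claw": 0.74},
  {"dx": 0, "dy": 0, "dz": 0, "yaw": 0, "claw": 0.74},
])

```text
time: 30.08
tool_pos: [0.6134, -0.2647, 0.1818]
tool_rot: [0.0, 0.043, 0.999, -0.0]
contact_force: [0.5, -0.2, -0.6]
gripper_width: 0.13
grasp_force: 5.7
```

```bash
python3 - <<'E'
from h import *
for a in(50,60,70,80,90):
    c,s=np.cos(np.radians(a)),np.sin(np.radians(a))
    print(a,[px("side",(.6129-l*c,-.2645,.1845-l*s)).round(1).tolist() for l in(.145,.055)])
red("side",(215,100,330,300))
E
```

```text
50 [[273.7, 256.3], [296.2, 232.3]]
60 [[281.1, 257.7], [299.0, 233.0]]
70 [[289.2, 257.9], [302.1, 233.2]]
80 [[297.7, 256.9], [305.5, 232.9]]
90 [[306.4, 254.9], [309.0, 232.2]]
side red ends [[309.3, 232.9], [310.1, 255.1]]
side red ends [[313.5, 97.6], [326.1, 116.2]]
```

```bash
python3 - <<'E'
from h import *
go((.6134,-.2647,.33),(.449,.053,.33),(.449,.053,.19),yaw=0.)
E
```

```text
t 30.12 tcp [ 0.6134 -0.2647  0.1818] yax 85.0 w 0.128
yaw unit 0.989
[-0.0001, 0.0001, -0.2963]
[0.3825, 0.6046, -0.2964]
[0.3826, 0.6046, -0.0164]
```

Emit:
send_rows([
  {"dx": 0, "dy": 0, "dz": 0, "yaw": 0, "claw": 0.85},
  {"dx": 0, "dy": 0, "dz": 0, "yaw": 0, "claw": 0.85},
  {"dx": 0, "dy": 0, "dz": -0.08, "yaw": 0, "claw": 0.85},
  {"dx": 0, "dy": 0, "dz": -0.18, "yaw": 0.0, "claw": 0.85},
  {"dx": 0, "dy": 0, "dz": -0.29, "yaw": 0.1, "claw": 0.85},
  {"dx": 0.03, "dy": 0.05, "dz": -0.296, "yaw": 0.2, "claw": 0.85},
  {"dx": 0.07, "dy": 0.11, "dz": -0.296, "yaw": 0.3, "claw": 0.85},
  {"dx": 0.12, "dy": 0.19, "dz": -0.296, "yaw": 0.41, "claw": 0.85},
  {"dx": 0.17, "dy": 0.27, "dz": -0.296, "yaw": 0.52, "claw": 0.85},
  {"dx": 0.22, "dy": 0.35, "dz": -0.296, "yaw": 0.63, "claw": 0.85},
  {"dx": 0.27, "dy": 0.43, "dz": -0.296, "yaw": 0.74, "claw": 0.85},
  {"dx": 0.32, "dy": 0.51, "dz": -0.296, "yaw": 0.84, "claw": 0.85},
  {"dx": 0.36, "dy": 0.57, "dz": -0.296, "yaw": 0.92, "claw": 0.85},
  {"dx": 0.3825, "dy": 0.6046, "dz": -0.296, "yaw": 0.989, "claw": 0.85},
  {"dx": 0.3825, "dy": 0.6046, "dz": -0.296, "yaw": 0.989, "claw": 0.85},
  {"dx": 0.3825, "dy": 0.6046, "dz": -0.296, "yaw": 0.989, "claw": 0.85},
])

```text
time: 32.12
tool_pos: [0.4492, 0.0526, 0.3299]
tool_rot: [0.0, 0.707, 0.708, -0.0]
contact_force: [-0.0, 0.0, -0.5]
gripper_width: 0.089
grasp_force: 58.3
```

```bash
python3 - <<'E'
from h import *
s,p,R=st()
print("vert pred",[px("side",(p[0],p[1],p[2]+.003-l)).round(1).tolist() for l in(.055,.145)],"d/dy",px("side",p+[0,.01,0])-px("side",p))
red("side",(185,60,240,200))
go((.449,.053,.33),(.449,.053,.19),yaw=0.)
f=np.load("pics/side0.npy")
f=manip.grab_frame("side")
cv2.imwrite("pics/s9.png",cv2.resize(f[60:190,150:280,::-1],(520,520),interpolation=cv2.INTER_CUBIC))
E
```

```text
vert pred [[207.8, 127.0], [210.4, 153.5]] d/dy [-0.97925105 -1.97944092]
side red ends [[208.3, 126.7], [211.5, 153.9]]
t 32.17 tcp [0.4493 0.0524 0.3298] yax 0.0 w 0.089
yaw unit 0.0
[0.0012, -0.0006, -0.0004]
[0.0013, -0.0006, 0.2796]
```

View pics/s9.png

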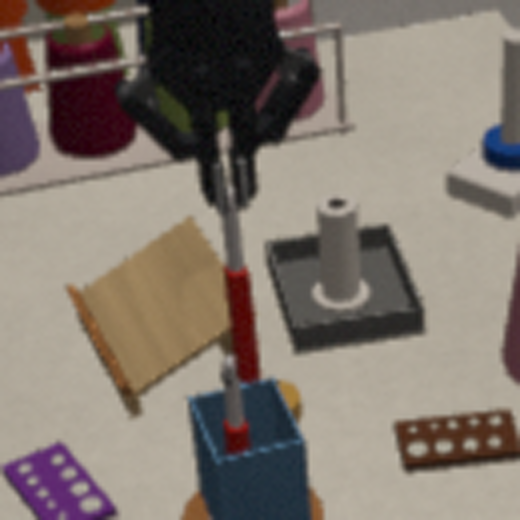

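```bash
python3 - <<'E'
from h import *
print(at("side",(207.3,150.5),.192),at("side",(209,168),.134))
for y in(.052,.09):print("h2 top z.134",px("side",(.449,y,.134)))
for q in((189,402),(278,380),(303,444),(213,458)): print(at("side",(150+q[0]/4,60+q[1]/4),.135))
E
```

```text
[0.44335212 0.06356319 0.192     ] [0.44149946 0.05595624 0.134     ]
h2 top z.134 [211.86002169 168.25726822]
h2 top z.134 [208.45960409 160.45018349]
[0.41752505 0.09991323 0.135     ]
[0.48657004 0.10242724 0.135     ]
[0.48308177 0.0253763  0.135     ]
[0.41837085 0.03260101 0.135     ]
```

Hook 2 hangs vertical. Hook 1 sits slightly towards -x/-y in the cup, so hook 2 goes to the +y side, at TCP (0.456, 0.089).

Emit:
send_rows([
  {"dx": 0.04, "dy": 0.014, "dz": 0, "yaw": 0, "claw": 0.85},
  {"dx": 0.073, "dy": 0.014, "dz": 0, "yaw": 0, "claw": 0.85},
  {"dx": 0.073, "dy": 0.014, "dz": 0.03, "yaw": 0, "claw": 0.85},
  {"dx": 0.073, "dy": 0.014, "dz": 0.08, "yaw": 0, "claw": 0.85},
  {"dx": 0.073, "dy": 0.014, "dz": 0.13, "yaw": 0, "claw": 0.85},
  {"dx": 0.073, "dy": 0.014, "dz": 0.18, "yaw": 0, "claw": 0.85},
  {"dx": 0.073, "dy": 0.014, "dz": 0.23, "yaw": 0, "claw": 0.85},
  {"dx": 0.073, "dy": 0.014, "dz": 0.265, "yaw": 0, "claw": 0.85},
  {"dx": 0.073, "dy": 0.014, "dz": 0.28, "yaw": 0, "claw": 0.85},
  {"dx": 0.073, "dy": 0.014, "dz": 0.28, "yaw": 0, "claw": 0.85},
])

```text
time: 33.48
tool_pos: [0.4558, 0.0894, 0.1895]
tool_rot: [-0.0, 0.707, 0.707, -0.0]
contact_force: [0.2, 0.0, -0.5]
gripper_width: 0.093
grasp_force: 58.2
```

Emit:
send_rows([
  {"dx": 0, "dy": 0, "dz": 0.005, "yaw": 0, "claw": 0.85},
  {"dx": 0, "dy": 0, "dz": 0.006, "yaw": 0, "claw": 0.85},
  {"dx": 0, "dy": 0, "dz": 0.006, "yaw": 0, "claw": 0.73},
  {"dx": 0, "dy": 0, "dz": 0.006, "yaw": 0, "claw": 0.6},
  {"dx": 0, "dy": 0, "dz": 0.006, "yaw": 0, "claw": 0.5},
  {"dx": 0, "dy": 0, "dz": 0.006, "yaw": 0, "claw": 0.45},
  {"dx": 0, "dy": 0, "dz": -0.02, "yaw": 0, "claw": 0.45},
  {"dx": 0, "dy": 0, "dz": -0.08, "yaw": 0, "claw": 0.45},
  {"dx": 0, "dy": 0, "dz": -0.18, "yaw": 0, "claw": 0.45},
  {"dx": 0, "dy": 0, "dz": -0.18, "yaw": 0, "claw": 0.45},
])

```text
time: 34.72
tool_pos: [0.4584, 0.0896, 0.2863]
tool_rot: [0.004, 0.707, 0.707, 0.004]
contact_force: [0.7, -0.3, -0.4]
gripper_width: 0.274
grasp_force: 0.0
```

```bash
python3 - <<'E'
from h import *
f=manip.grab_frame("side");cv2.imwrite("pics/s10.png",cv2.resize(f[110:200,150:300,::-1],(750,450),interpolation=cv2.INTER_CUBIC))
red("side",(185,130,240,200))
t=manip.grab_frame("top");np.save("pics/t10.npy",t)
for c in blobs(t,(3,80,45),(15,200,85),100,(140,115,235,195)):
    q=rect(c);W=np.array([at("top",x,.012) for x in q]);print(W[:,:2].round(4).tolist(),"c",W.mean(0).round(4))
go((.638,.138,.25))
E
```

```text
side red ends [[207.2, 171.5], [214.6, 160.4]]
[[0.5796, 0.2733], [0.5743, 0.0776], [0.5423, 0.0782], [0.5476, 0.2733]] c [0.561  0.1756 0.012 ]
[[0.5951, 0.1731], [0.6915, 0.1563], [0.6809, 0.1027], [0.5846, 0.12]] c [0.638 0.138 0.012]
t 34.88 tcp [0.4558 0.0895 0.2797] yax 0.0 w 0.274
[0.0967, 0.3645, 0.0592]
```

View pics/s10.png

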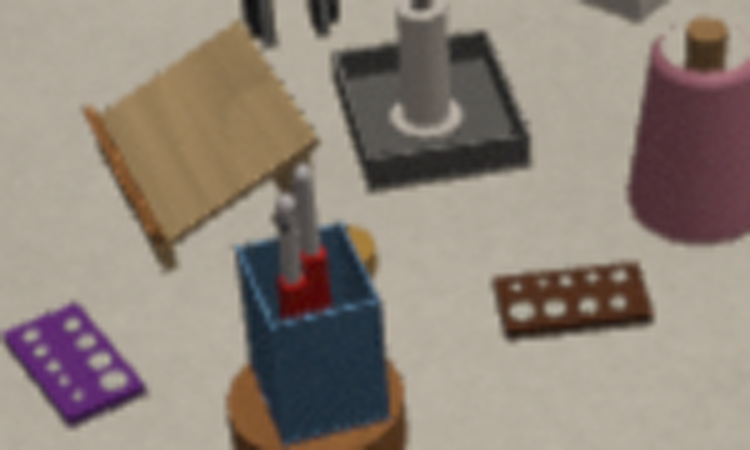

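Both red hooks stand in the cup with the bobbin in the tray, and the gauge is unmoved at (0.638, 0.138). Now the gauge.

Emit:
send_rows([
  {"dx": 0.097, "dy": 0.368, "dz": 0, "yaw": -0.932, "claw": -0.9},
  {"dx": 0.097, "dy": 0.368, "dz": 0, "yaw": -0.932, "claw": -0.9},
  {"dx": 0.097, "dy": 0.368, "dz": 0, "yaw": -0.932, "claw": -0.9},
  {"dx": 0.097, "dy": 0.368, "dz": 0, "yaw": -0.932, "claw": -0.9},
  {"dx": 0.097, "dy": 0.368, "dz": 0, "yaw": -0.932, "claw": -0.9},
  {"dx": 0.097, "dy": 0.368, "dz": 0.1, "yaw": -0.932, "claw": -0.9},
  {"dx": 0.097, "dy": 0.368, "dz": 0.2, "yaw": -0.932, "claw": -0.9},
  {"dx": 0.097, "dy": 0.368, "dz": 0.3, "yaw": -0.932, "claw": -0.9},
  {"dx": 0.097, "dy": 0.368, "dz": 0.42, "yaw": -0.932, "claw": -0.9},
  {"dx": 0.097, "dy": 0.368, "dz": 0.42, "yaw": -0.932, "claw": -0.9},
  {"dx": 0.097, "dy": 0.368, "dz": 0.42, "yaw": -0.932, "claw": -0.9},
])

```text
time: 36.25
tool_pos: [0.6406, 0.1382, 0.0711]
tool_rot: [0.001, 0.086, 0.996, 0.0]
contact_force: [0.2, 0.9, 0.7]
gripper_width: 0.954
grasp_force: 0.0
```

```bash
python3 - <<'E'
from h import *
go((.64,.138,.03),(.64,.138,.004),yaw=np.radians(80.1))
f=manip.grab_frame("side")
for c in blobs(f,(0,80,30),(15,200,90),80,(230,145,300,185)): print("side gauge",c.mean(0),rect(c).round(1).tolist())
print("pred",[px("side",(*q,.012)).round(1).tolist() for q in((.597,.1731),(.6935,.1563),(.6829,.1027),(.5866,.12))])
E
```

```text
t 36.25 tcp [0.6406 0.1382 0.0711] yax 80.1 w 0.954
yaw unit 0.0
[0.0013, -0.0006, 0.0822]
[0.0013, -0.0006, 0.1342]
side gauge [263.86021505 169.62365591] [[249.3000030517578, 165.60000610351562], [278.0, 162.60000610351562], [279.20001220703125, 173.8000030517578], [250.5, 176.8000030517578]]
pred [[247.7, 164.4], [276.3, 161.1], [279.3, 171.5], [249.9, 174.9]]
```

Emit:
send_rows([
  {"dx": 0, "dy": 0, "dz": 0.06, "yaw": 0, "claw": -0.9},
  {"dx": 0, "dy": 0, "dz": 0.1, "yaw": 0, "claw": -0.9},
  {"dx": 0, "dy": 0, "dz": 0.12, "yaw": 0, "claw": -0.9},
  {"dx": 0, "dy": 0, "dz": 0.13, "yaw": 0, "claw": -0.9},
  {"dx": 0, "dy": 0, "dz": 0.13, "yaw": 0, "claw": -0.9},
])

```text
time: 36.92
tool_pos: [0.6402, 0.1382, 0.0051]
tool_rot: [0.0, 0.086, 0.996, 0.0]
contact_force: [-0.7, 0.4, -0.7]
gripper_width: 0.951
grasp_force: 0.0
```

Emit:
send_rows([
  {"dx": 0, "dy": 0, "dz": 0.004, "yaw": 0, "claw": -0.5},
  {"dx": 0, "dy": 0, "dz": 0.004, "yaw": 0, "claw": 0.3},
  {"dx": 0, "dy": 0, "dz": 0.004, "yaw": 0, "claw": 0.3},
  {"dx": 0, "dy": 0, "dz": 0.004, "yaw": 0, "claw": 0.3},
  {"dx": 0, "dy": 0, "dz": 0.004, "yaw": 0, "claw": 0.3},
  {"dx": 0, "dy": 0, "dz": -0.05, "yaw": 0, "claw": 0.3},
  {"dx": 0, "dy": 0, "dz": -0.15, "yaw": 0, "claw": 0.3},
  {"dx": 0, "dy": 0, "dz": -0.25, "yaw": 0, "claw": 0.3},
  {"dx": 0, "dy": 0, "dz": -0.35, "yaw": 0, "claw": 0.3},
  {"dx": 0, "dy": 0, "dz": -0.35, "yaw": 0, "claw": 0.3},
  {"dx": 0, "dy": 0, "dz": -0.35, "yaw": 0, "claw": 0.3},
])

```text
time: 38.3
tool_pos: [0.6391, 0.138, 0.1784]
tool_rot: [-0.001, 0.086, 0.996, -0.0]
contact_force: [-0.5, 0.4, -1.3]
gripper_width: 0.629
grasp_force: 63.2
```

```bash
python3 - <<'E'
from h import *
f=manip.grab_frame("side");s,p,R=st()
for c in blobs(f,(0,80,30),(15,200,90),60,(215,90,310,200)): print("side gauge",c.mean(0).round(1),rect(c).round(1).tolist())
u=np.array([np.cos(np.radians(-9.9)),np.sin(np.radians(-9.9)),0]);w=np.array([-u[1],u[0],0])
for dz in(.0,.01):print("pred",[px("side",p+[0,0,dz]+a*u*.05+b*w*.028).round(1).tolist() for a,b in((-1,1),(1,1),(1,-1),(-1,-1))])
# stand refinement
a=lambda x,y:(60+x/4-.4,125+y/4-.4)
b=lambda x,y:(150+x/5.333-.4,110+y/5.333-.4)
U=(at("top",a(30,372),.08)+at("top",a(308,335),.08))/2;Us=(at("side",b(255,22),.08)+at("side",b(338,152),.08))/2
print("upper mid top/side",U,Us)
for z in(.03,.036,.04):
    L=(at("top",a(80,563),z)+at("top",a(350,533),z))/2;Ls=(at("side",b(95,115),z)+at("side",b(180,258),z))/2
    print(z,"ledge mid",L[:2],Ls[:2])
E
```

```text
side gauge [275.2 126.3] [[270.0, 120.0], [281.0, 120.0], [281.0, 131.0], [270.0, 131.0]]
side gauge [255.3 126.3] [[246.60000610351562, 121.0999984741211], [261.29998779296875, 119.0], [263.1000061035156, 131.8000030517578], [248.39999389648438, 133.89999389648438]]
pred [[245.6, 123.3], [277.3, 120.0], [281.0, 130.3], [248.4, 133.8]]
pred [[245.6, 120.6], [277.4, 117.3], [281.1, 127.6], [248.4, 131.0]]
upper mid top/side [0.49892554 0.35252011 0.08      ] [0.50026831 0.34541997 0.08      ]
0.03 ledge mid [0.38702878 0.34092397] [0.38825635 0.3436016 ]
0.036 ledge mid [0.38719913 0.33904037] [0.38735337 0.33548449]
0.04 ledge mid [0.3873127  0.33778464] [0.38675139 0.33007308]
```

```bash
python3 - <<'E'
from h import *
go((.4335,.3455,.18),(.4335,.3455,.09),(.4335,.3455,.058),yaw=np.radians(95.5))
E
```

```text
t 38.35 tcp [0.6386 0.138  0.1772] yax 80.1 w 0.626
yaw unit -0.179
[0.4753, 0.3386, -0.0041]
[0.4746, 0.3388, 0.1759]
[0.4743, 0.3389, 0.2399]
```

Emit:
send_rows([
  {"dx": 0.05, "dy": 0.035, "dz": 0, "yaw": -0.02, "claw": 0.3},
  {"dx": 0.13, "dy": 0.09, "dz": 0, "yaw": -0.05, "claw": 0.3},
  {"dx": 0.22, "dy": 0.155, "dz": 0, "yaw": -0.09, "claw": 0.3},
  {"dx": 0.31, "dy": 0.22, "dz": 0, "yaw": -0.12, "claw": 0.3},
  {"dx": 0.4, "dy": 0.285, "dz": 0, "yaw": -0.15, "claw": 0.3},
  {"dx": 0.45, "dy": 0.32, "dz": 0, "yaw": -0.179, "claw": 0.3},
  {"dx": 0.475, "dy": 0.339, "dz": 0, "yaw": -0.179, "claw": 0.3},
  {"dx": 0.475, "dy": 0.339, "dz": 0.06, "yaw": -0.179, "claw": 0.3},
  {"dx": 0.475, "dy": 0.339, "dz": 0.14, "yaw": -0.179, "claw": 0.3},
  {"dx": 0.475, "dy": 0.339, "dz": 0.17, "yaw": -0.179, "claw": 0.3},
  {"dx": 0.475, "dy": 0.339, "dz": 0.176, "yaw": -0.179, "claw": 0.3},
  {"dx": 0.475, "dy": 0.339, "dz": 0.176, "yaw": -0.179, "claw": 0.3},
])

```text
time: 39.85
tool_pos: [0.436, 0.346, 0.0929]
tool_rot: [0.001, -0.048, 0.999, 0.0]
contact_force: [-0.3, -0.2, -0.4]
gripper_width: 0.631
grasp_force: 63.2
```

```bash
python3 - <<'E'
from h import *
f=manip.grab_frame("side");s,p,R=st()
for c in blobs(f,(0,80,30),(13,200,90),25,(150,90,240,175)): print("side gauge",c.mean(0).round(1),rect(c).round(1).tolist())
u=np.array([np.cos(np.radians(5.5)),np.sin(np.radians(5.5)),0]);w=np.array([-u[1],u[0],0])
print("pred",[px("side",p+[0,0,.008]+a*u*.05+b*w*.028).round(1).tolist() for a,b in((-1,1),(1,1),(1,-1),(-1,-1))])
go((.4335,.3455,.09),(.4335,.3455,.058),yaw=np.radians(95.5))
cv2.imwrite("pics/s11.png",cv2.resize(f[90:190,140:260,::-1],(720,600),interpolation=cv2.INTER_CUBIC))
E
```

```text
side gauge [180.1 127.2] [[171.10000610351562, 124.30000305175781], [184.0, 120.0], [187.60000610351562, 130.8000030517578], [174.6999969482422, 135.10000610351562]]
side gauge [196.7 124.2] [[189.1999969482422, 122.69999694824219], [197.60000610351562, 117.5999984741211], [202.60000610351562, 126.0], [194.1999969482422, 131.10000610351562]]
pred [[169.5, 123.3], [197.2, 116.1], [202.7, 124.5], [174.4, 131.9]]
t 39.9 tcp [0.4362 0.3463 0.0934] yax 95.5 w 0.629
yaw unit -0.0
[0.0055, -0.0011, 0.0068]
[0.0057, -0.0011, 0.0708]
```

Emit:
send_rows([
  {"dx": 0.005, "dy": -0.001, "dz": 0.01, "yaw": 0, "claw": -0.24},
  {"dx": 0.005, "dy": -0.001, "dz": 0.02, "yaw": 0, "claw": -0.26},
  {"dx": 0.005, "dy": -0.001, "dz": 0.03, "yaw": 0, "claw": -0.26},
  {"dx": 0.005, "dy": -0.001, "dz": 0.036, "yaw": 0, "claw": -0.26},
])

```text
time: 40.4
tool_pos: [0.4323, 0.3451, 0.0739]
tool_rot: [-0.0, -0.048, 0.999, -0.0]
contact_force: [-4.5, -0.7, 5.1]
gripper_width: 0.629
grasp_force: 51.3
```

Emit:
send_rows([
  {"dx": 0, "dy": 0, "dz": 0, "yaw": 0, "claw": -0.28},
  {"dx": 0, "dy": 0, "dz": 0.006, "yaw": 0, "claw": -0.29},
  {"dx": 0, "dy": 0, "dz": 0.012, "yaw": 0, "claw": -0.29},
])

```text
time: 40.78
tool_pos: [0.4321, 0.345, 0.0675]
tool_rot: [-0.001, -0.048, 0.999, -0.0]
contact_force: [-4.5, -1.2, 3.4]
gripper_width: 0.643
grasp_force: 22.3
```

Force stays low while it descends, so the gauge is pivoting in the grip. I'll keep lowering.

Emit:
send_rows([
  {"dx": 0, "dy": 0, "dz": 0.005, "yaw": 0, "claw": -0.29},
  {"dx": 0, "dy": 0, "dz": 0.01, "yaw": 0, "claw": -0.29},
  {"dx": 0, "dy": 0, "dz": 0.014, "yaw": 0, "claw": -0.29},
  {"dx": 0, "dy": 0, "dz": 0.014, "yaw": 0, "claw": -0.29},
])

```text
time: 41.28
tool_pos: [0.4325, 0.3451, 0.0605]
tool_rot: [-0.0, -0.048, 0.999, -0.0]
contact_force: [-4.3, -0.7, 2.6]
gripper_width: 0.645
grasp_force: 22.8
```

```bash
python3 - <<'E'
from h import *
f=manip.grab_frame("side")
for c in blobs(f,(0,80,30),(13,200,90),25,(150,90,240,175)): print("side gauge",c.mean(0).round(1),rect(c).round(1).tolist())
th=np.radians(24);U=np.array([np.cos(np.radians(5.5)),np.sin(np.radians(5.5)),0])
u=U*np.cos(th)+[0,0,np.sin(th)];w=np.array([-U[1],U[0],0]);n=np.cross(u,w)
S=np.array([.4358,.3455,.0517])
print("pred seated",[px("side",S+n*.012+a*u*.05+b*w*.028).round(1).tolist() for a,b in((-1,1),(1,1),(1,-1),(-1,-1))])
E
```

```text
side gauge [180.8 136.1] [[171.60000610351562, 136.6999969482422], [184.6999969482422, 127.5], [191.0, 136.5], [177.89999389648438, 145.6999969482422]]
side gauge [196.2 129.7] [[189.0, 126.0], [197.0, 122.0], [201.8000030517578, 131.60000610351562], [193.8000030517578, 135.60000610351562]]
pred seated [[171.6, 137.5], [195.2, 121.4], [200.6, 129.8], [176.5, 146.3]]
```

Nearly seated: the seen corners match the predicted seated ones within about 1–2 px. Release and lift.

Emit:
send_rows([
  {"dx": 0, "dy": 0, "dz": 0.004, "yaw": 0, "claw": -0.29},
  {"dx": 0, "dy": 0, "dz": 0.004, "yaw": 0, "claw": -0.4},
  {"dx": 0, "dy": 0, "dz": 0.004, "yaw": 0, "claw": -0.6},
  {"dx": 0, "dy": 0, "dz": 0.004, "yaw": 0, "claw": -0.8},
  {"dx": 0, "dy": 0, "dz": 0.004, "yaw": 0, "claw": -0.9},
  {"dx": 0, "dy": 0, "dz": -0.05, "yaw": 0, "claw": -0.9},
  {"dx": 0, "dy": 0, "dz": -0.15, "yaw": 0, "claw": -0.9},
  {"dx": 0.2, "dy": 0.1, "dz": -0.25, "yaw": 0, "claw": -0.9},
  {"dx": 0.35, "dy": 0.4, "dz": -0.28, "yaw": 0, "claw": -0.9},
  {"dx": 0.35, "dy": 0.4, "dz": -0.28, "yaw": 0, "claw": -0.9},
  {"dx": 0.35, "dy": 0.4, "dz": -0.28, "yaw": 0, "claw": -0.9},
  {"dx": 0.35, "dy": 0.4, "dz": -0.28, "yaw": 0, "claw": -0.9},
])

```text
time: 42.82
tool_pos: [0.2372, 0.5295, 0.2019]
tool_rot: [0.0, -0.049, 0.999, 0.001]
contact_force: [0.4, -0.8, 0.4]
gripper_width: 0.947
grasp_force: 0.0
```

```bash
python3 - <<'E'
from h import *
s=manip.grab_frame("side");t=manip.grab_frame("top")
print(st()[1])
th=np.radians(24);U=np.array([np.cos(np.radians(5.5)),np.sin(np.radians(5.5)),0])
u=U*np.cos(th)+[0,0,np.sin(th)];w=np.array([-U[1],U[0],0]);n=np.cross(u,w);S=np.array([.4358,.3455,.0517])
for k,f,roi in(("side",s,(150,90,240,175)),("top",t,(60,195,160,285))):
    print(k,"pred",[px(k,S+n*.012+a*u*.05+b*w*.028).round(1).tolist() for a,b in((-1,1),(1,1),(1,-1),(-1,-1))])
    for c in blobs(f,(0,80,30),(13,220,95),60,roi): print(rect(c).round(1).tolist(),cv2.minAreaRect(c.astype(np.float32))[2])
cv2.imwrite("pics/fin.png",np.hstack([cv2.resize(s[90:225,150:285,::-1],(400,400),interpolation=cv2.INTER_CUBIC),cv2.resize(t[135:275,60:200,::-1],(400,400),interpolation=cv2.INTER_CUBIC)]))
E
```

```text
[0.23735613 0.52954923 0.20180113]
side pred [[171.6, 137.5], [195.2, 121.4], [200.6, 129.8], [176.5, 146.3]]
[[172.0, 138.8000030517578], [195.89999389648438, 122.4000015258789], [202.1999969482422, 131.5], [178.3000030517578, 147.89999389648438]] 55.491477966308594
top pred [[99.9, 263.9], [90.4, 224.3], [114.9, 221.2], [123.8, 261.0]]
[[91.30000305175781, 224.39999389648438], [114.4000015258789, 219.10000610351562], [123.9000015258789, 260.79998779296875], [100.69999694824219, 266.1000061035156]] 77.19573211669922
```

View pics/fin.png

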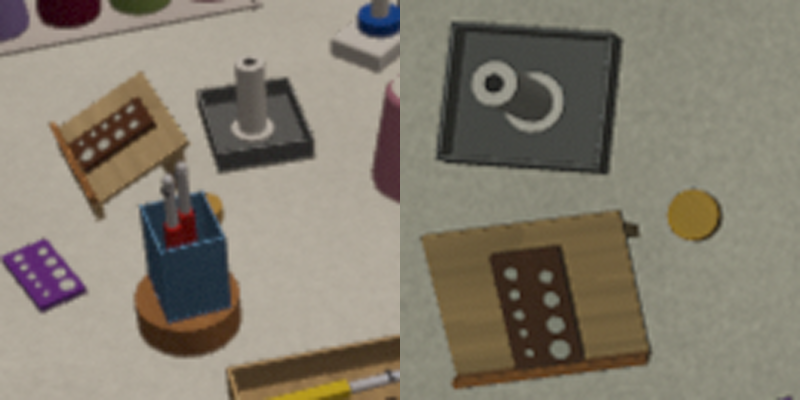

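The gauge lies straight and centred on the slope against the ledge, with lower corners at (515,368) and (583,358). The bobbin stands in the tray and both hooks are in the cup. One numeric check of the cup centring and bin contents remains before handing in.

```bash
python3 - <<'E'
from h import *
t=manip.grab_frame("top");t0=np.load("pics/top0.npy")
for c in blobs(t,(95,80,20),(125,255,255),80,(190,190,270,280)): print("cup box px",rect(c).round(1).tolist())
cx,cy=.449,.0717
print("pred outer",[px("top",(cx+a*.034,cy+b*.04,.135)).round(1).tolist() for a,b in((-1,1),(1,1),(1,-1),(-1,-1))])
for c in blobs(t,(3,100,60),(20,230,200),40,(195,200,260,265)): print("plinth",c.min(0),c.max(0))
d=np.abs(t.astype(int)-t0).sum(2)>90;n,l,s,_=cv2.connectedComponentsWithStats(d.astype(np.uint8))
print([x.tolist() for x in s[1:] if x[4]>15])
E
```

```text
cup box px [[203.89999389648438, 216.10000610351562], [241.10000610351562, 214.8000030517578], [242.1999969482422, 245.89999389648438], [205.0, 247.1999969482422]]
pred outer [[205.0, 247.4], [204.6, 215.6], [241.6, 214.6], [242.3, 246.4]]
plinth [210 217] [250 256]
plinth [214 211] [239 215]
[[226, 130, 36, 37, 1239], [185, 135, 30, 43, 839], [85, 156, 16, 16, 182], [97, 160, 20, 21, 134], [314, 160, 5, 7, 17], [361, 162, 5, 7, 16], [315, 168, 3, 15, 31], [362, 170, 3, 15, 23], [313, 184, 6, 37, 218], [358, 186, 8, 37, 242], [204, 215, 39, 33, 1121], [91, 221, 34, 43, 838], [0, 338, 11, 20, 181]]
```

```bash
python3 -c "
from plant import manip
print(manip.job_done())"
```

```text
the job is handed in; nothing more can be done
None
```

I handed the job in after about 43 s of robot time: the bobbin stands in the tray, the cup is on the plinth within about 3 mm of its middle, both red hooks (only two were present) stand in it handle down, and the gauge lies straight and centred on the stand at the ledge; a last top-camera comparison showed nothing else moved, but the hand-in gave no verdict.

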